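# Fold the bit rail down and snap the bit case shut

## Task

Pack up the open screwdriver-bit case on the bench by pushing only, with the fingertips: first fold the upright bit rail down flat into the case, and only then swing the lid over it and press its front edge down until it snaps under the clip and is fully shut. Do not lift the case or anything else, leave the case where it stands (a nudge of a centimetre does not matter) and do not disturb the things around it.

Things in the scene. Friction and masses are not known exactly. Their poses are not given: they have to be found in the camera images.
- bit_case: Dark grey plastic bit case, loose on the bench, about 1.6 kg in all. Base 130 mm front to back, 140 mm wide, 36 mm high, walls 4 mm. Origin: centre of its underside; x from front to rear (lid hinge at the rear, snap clip on the front), y along its width, z up. Its rear 40 mm is a black block with five steel sockets, top at z 36 mm; the open well for the rail lies before it.
- well (a point): Middle of the floor of the open well that takes the folded rail: 11 mm above the case's underside, 20 mm in front of its centre. The well is 83 mm front to back and 116 mm wide inside, 25 mm deep below the front wall's top.
- clip_top (a point): Top middle of the mid-grey sprung snap clip, 36 mm wide, which stands outside the middle of the front wall: 78 mm in front of the case's centre, 54 mm above its underside. It yields outward (to the front) as the lid passes and springs back.
- bit_rail (a joint): Bit rail hinged inside the front of the case: black bar 108 mm wide with six steel bits and a pale thumb tab, 30 mm wide and 6 mm thick, in the middle. Radians: 0 = flat in the well (tab points to the rear, its upper face 24 mm above the underside), 1.57 = upright; stops at 0 and 1.75. Folds by pushing the tab to the rear and down, 2 to 3 N; a stiff pivot keeps it where it is left.
- rail_pivot (a point): Middle of the rail's pivot axis, which runs along the case's y: 48 mm in front of the case's centre, 21 mm above its underside. Does not move in the case.
- tab_tip (a point): Middle of the thumb tab's free end, 60 mm from the rail's pivot axis, in the middle of the tab's thickness.
- case_lid (a joint): Lid, a shallow tray 130 x 140 x 15 mm hinged along the base's rear top edge. Radians: 0 = fully shut, 1.57 = upright, more = leaning to the rear; stops at 0 and 1.80. A stiff hinge keeps it where it is left; 1 to 4 N near its front edge moves it. Lying loose on the clip it rests near 0.08; about 6 to 10 N down near the middle of the front edge snaps it past the clip, shut.
- lid_hinge (a point): Middle of the lid's hinge axis, which runs along the case's y: 65 mm behind the case's centre, 37 mm above its underside.
- lid_front (a point): Middle of the lid's front (free) edge on its outer face, 130 mm from the hinge and 15 mm outward of the hinge plane; with the lid up it is the rear edge of the lid's top, with the lid shut it lies 52 mm above the bench just behind the clip.
- cup_part: Turned aluminium cup, 36 mm across, 43 mm high, stands to the right of the case; origin at the centre of its underside. Not to be disturbed.
- spanner: Open-ended spanner, 137 x 30 x 8 mm, lies behind the case; origin under its middle. Not to be disturbed.
- bottle: Small red bottle with a white tip, 34 mm across, 98 mm high, stands to the left of the case; origin at the centre of its underside. Not to be disturbed.
- hanging_driver: Black electric screwdriver, 46 mm across, that hangs from above over the bench behind the case and never moves; origin at the tip of its thin steel shank, 0.285 m above the bench. The shank (12 mm thick) is 80 mm long, the body above it 310 mm. Keep the arm clear of it.

How it is judged:
By the outcome, as a careful person would: the job done as asked, in the order asked, and still so for the second after the job is handed in, with the robot touching nothing.
It also fails if it takes over 54 s, if anything falls off the work surface, if the arm or the gripper's body presses on something with over 40 N, if the wrist force passes 120 N, or if a joint passes its speed limit or range.

## Robot

A 6-joint arm with a two-finger parallel gripper is mounted at the origin on a cart in front of the work surface, level with it; the furniture and walls round the work are solid. World frame = base frame: x ahead of the robot, y to its left, z up, the work surface at z = 0. Lengths are in m, angles in rad, forces in N, time in s.
With the tool pointing down it reaches from about 0.275 to 0.75 m from the base axis. Payload 10.2 kg.
Tool frame: the origin (TCP) lies midway between the tips of the shut fingers; the grasp point (between the pads) lies 19 mm behind it; z points along the fingers, y is the direction in which the jaws open and shut (so a half turn about z gives the same grasp; the last joint's range is limited). The gripper opens to 85 mm and grips with 20 to 120 N. Pads are 22 mm wide; open, the fingers measure 114 mm over their backs; the gripper's body (76 mm by 85 mm) begins 54 mm behind the grasp point. The pads swing forward as they close: fully open they stand 13 mm farther back than shut.
Start: joints at [1.062, 0.313, 1.498, -0, 1.331, -0.223], TCP at [0.148, 0.504, 0.211] pointing down, gripper open.
Joint ranges: [-2.94, 2.94], [-0.97, 2.17], [0.19, 2.56], [-1.23, 4.37], [0.02, 3.11], [-2.88, 2.88]. Speed limits (rad/s): [2.39, 2.39, 3.01, 3.14, 3.14, 3.14].

## Interface

Orientations are given as a rotation vector (axis times angle).
In Python, from rig import monitor, optics, sign_off gives the robot as it stands. The module is installed in compiled form; this text tells all that it offers.
- The arm moves only by the shell command python3 -m pendant 'ROWS'. ROWS is JSON, a list of rows, each a list of 7 numbers: the turn, a rotation vector about the world's x, y, z in rad, then the shift along the world's x, y, z in cm, then the finger opening in cm, from 0 to 8.54. In form: [[ax, ay, az, tx, ty, tz, fingers], ...]. A call has 1 to 20 rows; each row is the pose to reach, as a shift and turn from the pose commanded when the call began; what a row does not reach only later rows make up. A row lasts 1/10 s, in which the tool goes at most 50 mm and 8.59 degrees, less where a joint would pass 70% of its speed; a pose out of reach is approached as far as the arm can. A call with a gripper value outside its range is refused whole. The fingers move at their own pace and stop on an object; the grip force is fixed at half the most. Time passes only in rows, so rows that repeat a pose let the fingers close. It gives the time, the measured TCP pose, the force and the opening at its end, in the units of the state.
- monitor.get_state(): the state, without advancing time (a new reading comes with each control period).
- optics.read_camera(name): name is "scene" or "side" or "wrist"; returns a dict with "img" (420x560x3 uint8, blue, green, red), "fx", "fy", "cx", "cy" (pixels), "D" ([k1, k2, p1, p2, k3] as OpenCV has them; the pictures are not rectified), "xyz" and "rotation" of the camera in the world; the wrist camera has in their place "tool_from_camera" (4x4, takes a point from camera to tool coordinates, whose origin is the TCP and whose axes are the flange's). Camera axes: x right, y up, looking along -z (the intrinsics and any distortion apply to the point x, -y, -z); pixel columns grow to the right and rows downward; lengths in m; the calibration is good to about 2 mm. A picture is of the moment at which its call begins: read the wrist's pose just before it. There is no depth.
- sign_off(): hands the job in, once; it reports no verdict.
The state is a dict: "time_s": time; "qpos": joint angles; "qd": joint speeds; "effort": joint torques, N m; "tcp_pos": TCP position; "tcp_rot": TCP orientation; "ft_force": force on the tool from outside, world axes, zero at the start; "moment": the same for the moment, N m; "width": opening from 0.0 (shut) to 1.0 (fully open).
Only numpy, scipy, OpenCV 4.12 (cv2) and the standard library are available. Lean on these libraries where they do the work, as an engineer would, in place of code of your own. Each camera call takes 0.05 s, during which the arm holds its last target.

## Working session

There is one attempt and no reset: what is moved stays moved. The work goes in short steps, Python scripts to look and compute and a shell command to move; the robot and the scene stay as the last step left them, time stands still between calls to the robot, and variables do not carry over. Pictures are saved under pics/ and viewed, and the job is handed in when it is done.

```bash
mkdir -p pics; cat > h.py <<'E'
import numpy as np, cv2
from scipy.spatial.transform import Rotation as R
from rig import monitor, optics
def cam(n):
    c=optics.read_camera(n); return c
def K(c): return np.array([[c['fx'],0,c['cx']],[0,c['fy'],c['cy']],[0,0,1.]])
def rot(c):
    r=np.array(c['rotation'],float); return r if r.shape==(3,3) else R.from_rotvec(r).as_matrix()
def ray(c,px):
    p=cv2.undistortPoints(np.array([[px]],float),K(c),np.array(c['D'],float))[0,0]
    d=rot(c)@np.array([p[0],-p[1],-1.]); return np.array(c['xyz'],float),d/np.linalg.norm(d)
def plane(c,px,z):
    o,d=ray(c,px); return o+d*(z-o[2])/d[2]
def two(c1,p1,c2,p2):
    o1,d1=ray(c1,p1);o2,d2=ray(c2,p2)
    t=np.linalg.lstsq(np.c_[d1,-d2],o2-o1,rcond=None)[0]
    a=o1+d1*t[0];b=o2+d2*t[1]; return (a+b)/2,np.linalg.norm(a-b)
def proj(c,P):
    q=(np.atleast_2d(P)-np.array(c['xyz']))@rot(c); q=q*[1,-1,-1]
    return cv2.projectPoints(q.astype(float),np.zeros(3),np.zeros(3),K(c),np.array(c['D'],float))[0][:,0]
E
python3 - <<'E'
from h import *
import pickle
print(monitor.get_state())
for n in('scene','side','wrist'):
    c=cam(n); cv2.imwrite(f'pics/{n}0.png',c['img']); pickle.dump(c,open(f'{n}0.pkl','wb'))
    print(n,{k:v for k,v in c.items() if k!='img'})
E
```

```text
{'time_s': 0.0, 'qpos': array([ 1.06159127e+00,  3.13441424e-01,  1.49842759e+00, -5.48399658e-06,
        1.33099866e+00, -2.23396924e-01]), 'qd': array([-7.12263142e-04,  1.09068877e-04,  1.55504491e-05, -1.37777225e-03,
       -9.24578724e-04,  1.46744109e-03]), 'effort': array([ 1.57517734e-03, -4.12275553e+01, -2.59737003e+01, -6.02413479e-05,
        4.24581769e-03,  4.11291762e-05]), 'tcp_pos': array([0.147887  , 0.50344994, 0.21054305]), 'tcp_rot': array([-4.47353459e-01, -3.10912173e+00,  1.87265416e-03]), 'ft_force': array([0.43203754, 0.05030678, 0.65900202]), 'moment': array([ 0.03930882,  0.00436743, -0.01993026]), 'width': 1.0022332784291699}
scene {'fx': 521.4030112367064, 'fy': 521.4030112367064, 'cx': 282.6662377224895, 'cy': 207.43725384645828, 'D': array([-0.08642613,  0.        ,  0.        ,  0.        ,  0.        ]), 'xyz': array([-0.07298944, -0.31444912,  0.7375604 ]), 'rotation': array([ 0.88003257, -0.44203473, -0.85266028])}
side {'fx': 524.8398156459982, 'fy': 524.8398156459982, 'cx': 282.1890884412614, 'cy': 215.56255731822313, 'D': array([-0.04158163,  0.        ,  0.        ,  0.        ,  0.        ]), 'xyz': array([-0.09240825, -0.34135841,  0.56475941]), 'rotation': array([ 1.0419092 , -0.50297373, -0.79441324])}
wrist {'fx': 294.7911333962514, 'fy': 294.7911333962514, 'cx': 281.0124094171779, 'cy': 212.69103272283198, 'D': array([-0.05115692,  0.        ,  0.        ,  0.        ,  0.        ]), 'tool_from_camera': array([[-1.29155437e-04,  9.61597405e-01,  2.74463868e-01,
         6.83592634e-02],
       [ 9.99999987e-01,  1.49551617e-04, -5.33877611e-05,
         1.80096436e-04],
       [-9.23840478e-05,  2.74463858e-01, -9.61597412e-01,
        -1.62853823e-01],
       [ 0.00000000e+00,  0.00000000e+00,  0.00000000e+00,
         1.00000000e+00]])}
```

View pics/scene0.png

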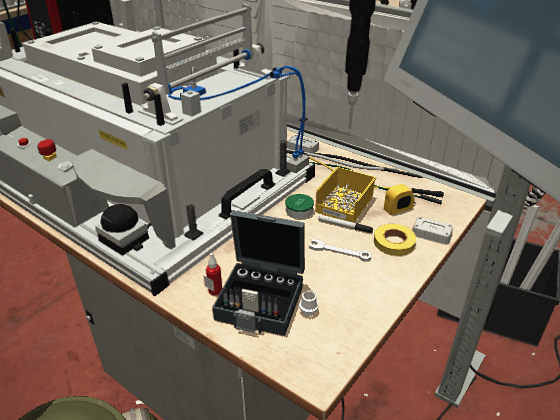

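View pics/side0.png

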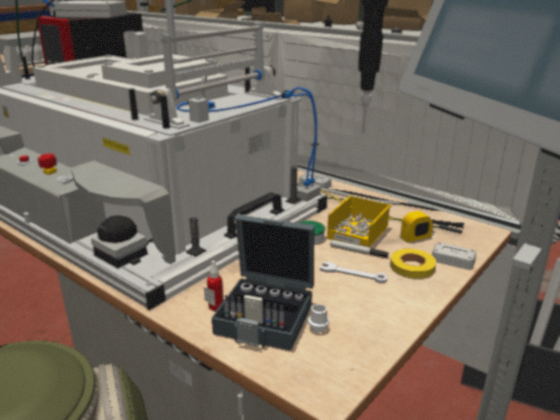

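View pics/wrist0.png

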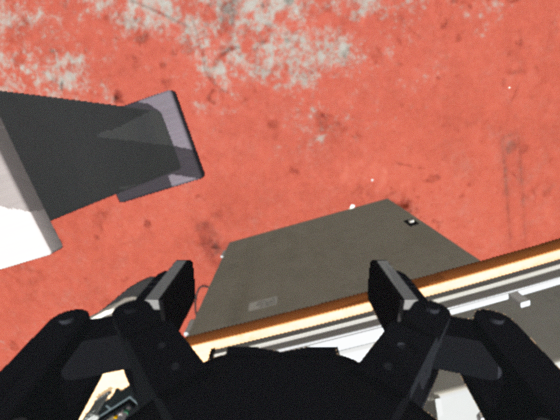

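The scene picture shows the case at about (260,275), lid up, rail upright. The bottle is at (213,277), the cup at (309,303), the spanner at (340,250) and the driver tip at (353,103). I'll zoom in.

```bash
python3 - <<'E'
import cv2
a=cv2.imread('pics/scene0.png')[200:345,195:335]; cv2.imwrite('pics/s0z.png',cv2.resize(a,None,fx=4,fy=4,interpolation=2)) 
a=cv2.imread('pics/side0.png')[205:350,195:335]; cv2.imwrite('pics/d0z.png',cv2.resize(a,None,fx=4,fy=4,interpolation=2))
E
```

```text
(no output)
```

View pics/s0z.png

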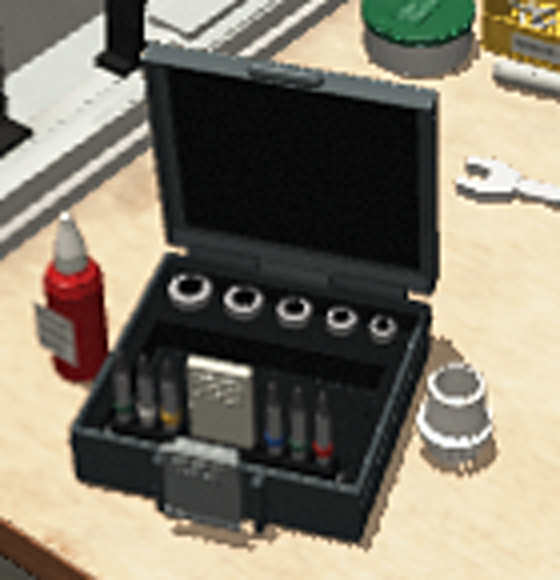

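View pics/d0z.png

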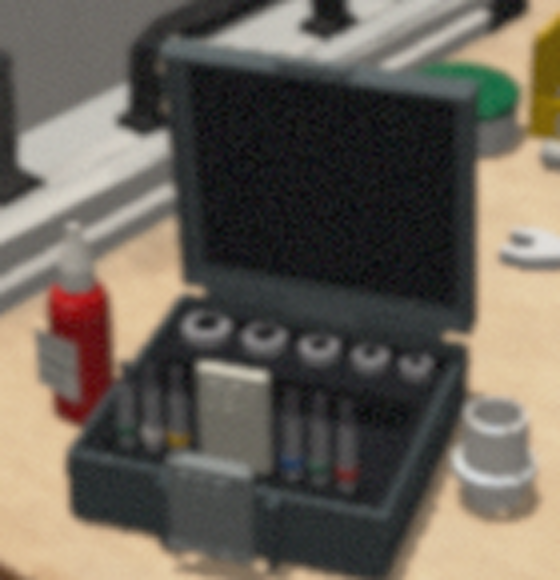

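```bash
python3 - <<'E'
from h import *
import pickle
c=pickle.load(open('scene0.pkl','rb')); d=pickle.load(open('side0.pkl','rb'))
S=lambda x,y:(195+x/4,200+y/4)
D=lambda x,y:(195+x/4,205+y/4)
fl,fr,rr,rl=[plane(c,S(*p),.036) for p in((75,430),(364,513),(432,305),(170,256))]
print('scene',fl,fr,rr,rl,np.linalg.norm(fl-fr),np.linalg.norm(fr-rr),np.linalg.norm(fl-rl))
fl2,fr2,rr2=[plane(d,D(*p),.036) for p in((73,457),(395,545),(468,345))]
print('side',fl2,fr2,rr2,np.linalg.norm(fl2-fr2),np.linalg.norm(fr2-rr2))
for n,a,b in (('cliptop',(202,448),(212,462)),('tabtip',(219,360),(234,366)),('lidL',(146,48),(165,42)),('lidR',(438,98),(478,88)),('lidmid',(292,72),(320,62))):
    print(n,two(c,S(*a),d,D(*b)))
print('clip z.054',plane(c,S(202,448),.054),plane(d,D(212,462),.054))
print('bottle base',plane(c,S(82,375),.0),'cup base',plane(c,S(456,455),0), 'driver',plane(c,(353,103),.285),plane(d,(366,131),.285))
E
```

```text
scene [0.38690658 0.18698659 0.036     ] [0.42697543 0.05171855 0.036     ] [0.55412844 0.10466646 0.036     ] [0.50399846 0.23072901 0.036     ] 0.14107783494291126 0.13773658543111114 0.12499562994364781
side [0.38638162 0.18652412 0.036     ] [0.42562747 0.04923495 0.036     ] [0.55563941 0.10820829 0.036     ] 0.14278848842577657 0.14276189803175438
cliptop (array([0.39741232, 0.1185185 , 0.05938483]), np.float64(7.13616958018038e-05))
tabtip (array([0.42395185, 0.12972105, 0.08567991]), np.float64(0.00013303191002051164))
lidL (array([0.49164559, 0.2262679 , 0.17451779]), np.float64(0.0008699757638597282))
lidR (array([0.54323406, 0.09843942, 0.17301793]), np.float64(0.0007851732403479385))
lidmid (array([0.51524441, 0.15946949, 0.17670777]), np.float64(0.0011125748882668143))
clip z.054 [0.40117343 0.12193148 0.054     ] [0.40260497 0.12344314 0.054     ]
bottle base [0.44004858 0.23544315 0.        ] cup base [0.50794159 0.05709753 0.        ] driver [0.82741214 0.17573979 0.285     ] [0.74226462 0.12780357 0.285     ]
```

```bash
python3 - <<'E'
import cv2
a=cv2.imread('pics/scene0.png')[0:120,310:410]; b=cv2.imread('pics/side0.png')[20:140,320:420]
cv2.imwrite('pics/drv.png',cv2.resize(cv2.hconcat([a,b]),None,fx=4,fy=4,interpolation=2))
E
```

```text
(no output)
```

View pics/drv.png

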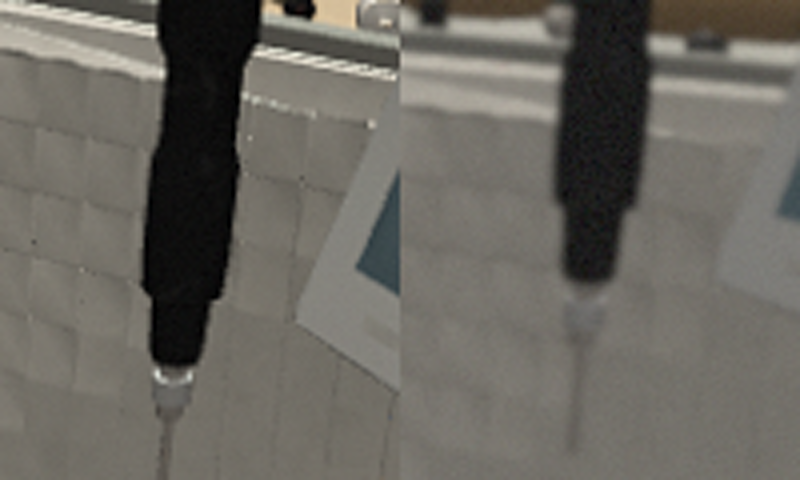

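```bash
python3 - <<'E'
import cv2
from h import *
import pickle
a=cv2.imread('pics/scene0.png')[80:160,310:390]
cv2.imwrite('pics/drv2.png',cv2.resize(a,None,fx=6,fy=6,interpolation=2))
d=pickle.load(open('side0.pkl','rb'));c=pickle.load(open('scene0.pkl','rb'))
print(plane(d,(363.3,133.3),.285),plane(d,(366.5,91),.365),plane(c,(353.7,91),.365))
E
```

```text
[0.72630787 0.12409548 0.285     ] [0.7163197  0.11794338 0.365     ] [0.71475979 0.11499416 0.365     ]
```

View pics/drv2.png

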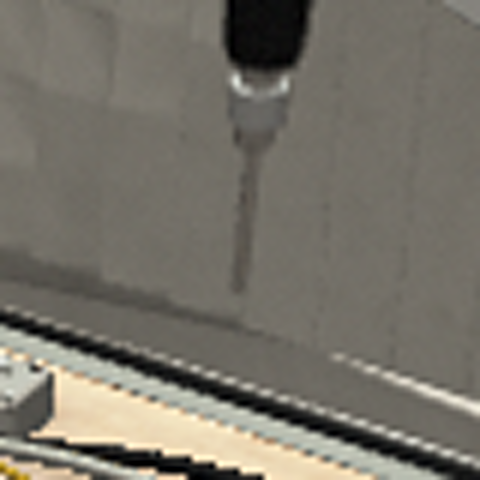

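```bash
python3 - <<'E'
from h import *
import pickle
d=pickle.load(open('side0.pkl','rb'));c=pickle.load(open('scene0.pkl','rb'))
print('tip',plane(c,(349.7,128.3),.285))
print('mach corner',[plane(c,p,.02).round(3) for p in ((160,285),(310,180),(0,190))])
for n,a,b in (('blackbtn',(118,205),(118,218)),('boxcorner',(170,95),(160,110)),('panelpost',(193,207),(194,220)),('redbtn',(46,147),(46,158)),('panel corner',(165,195),(168,205))):
    print(n,two(c,a,d,b))
E
```

```text
tip [0.72198236 0.12094273 0.285     ]
mach corner [array([0.377, 0.324, 0.02 ]), array([0.873, 0.307, 0.02 ]), array([0.36 , 0.912, 0.02 ])]
blackbtn (array([0.43222528, 0.49687964, 0.10892998]), np.float64(0.0009793030943113959))
boxcorner (array([0.56873883, 0.47552228, 0.3078962 ]), np.float64(0.03733885690497864))
panelpost (array([0.51161633, 0.3563699 , 0.11826773]), np.float64(0.005292719970204317))
redbtn (array([0.39786026, 0.6746143 , 0.20508583]), np.float64(0.0011670044604687856))
panel corner (array([0.48040573, 0.39634659, 0.14921485]), np.float64(0.0008188214158736803))
```

```bash
python3 -m pendant '[[0,0,0.1,4,-6.5,4,0],[0,0,0.2,8,-13,4,0],[0,0,0.3,12,-19.5,4,0],[0,0,0.4,16,-26,4,0],[0,0,0.5,20,-32.5,4,0],[0,0,0.6,24.2,-38.9,4,0],[0,0,0.63,24.2,-38.9,4,0],[0,0,0.63,24.2,-38.9,4,0],[0,0,0.63,24.2,-38.9,4,0],[0,0,0.63,24.2,-38.9,4,0],[0,0,0.63,24.2,-38.9,4,0],[0,0,0.63,24.2,-38.9,4,0],[0,0,0.63,24.2,-38.9,4,0]]'
python3 - <<'E'
from h import *
import pickle
s=monitor.get_state()
print(s['tcp_pos'],s['qd'].round(3),s['qpos'].round(2))
c=cam('wrist'); T=np.array(c['tool_from_camera']); Rt=R.from_rotvec(s['tcp_rot']).as_matrix()
c['xyz']=s['tcp_pos']+Rt@T[:3,3]; c['rotation']=Rt@T[:3,:3]
print(Rt.round(3),c['xyz'])
cv2.imwrite('pics/w1.png',c['img']); pickle.dump(c,open('w1.pkl','wb'))
E
```

```text
time_s: 1.45
tcp_pos: [0.3894, 0.1156, 0.2511]
tcp_rot: [0.54, -3.095, -0.0]
ft_force: [-0.0, 0.2, -0.5]
width: 0.003
[0.38944127 0.11562883 0.25109183] [ 0.008 -0.002  0.    -0.002  0.001 -0.003] [-0.    0.01  1.75  0.    1.38 -1.92]
[[-0.941 -0.339 -0.   ]
 [-0.339  0.941  0.   ]
 [ 0.     0.    -1.   ]] [0.32522743 0.09173812 0.41395077]
```

View pics/w1.png

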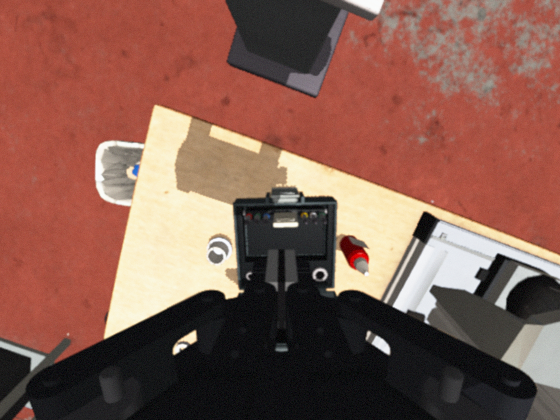

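```bash
python3 - <<'E'
import cv2
a=cv2.imread('pics/w1.png')[175:300,200:380]
cv2.imwrite('pics/w1z.png',cv2.resize(a,None,fx=4.4,fy=4.4,interpolation=2))
E
```

```text
(no output)
```

View pics/w1z.png

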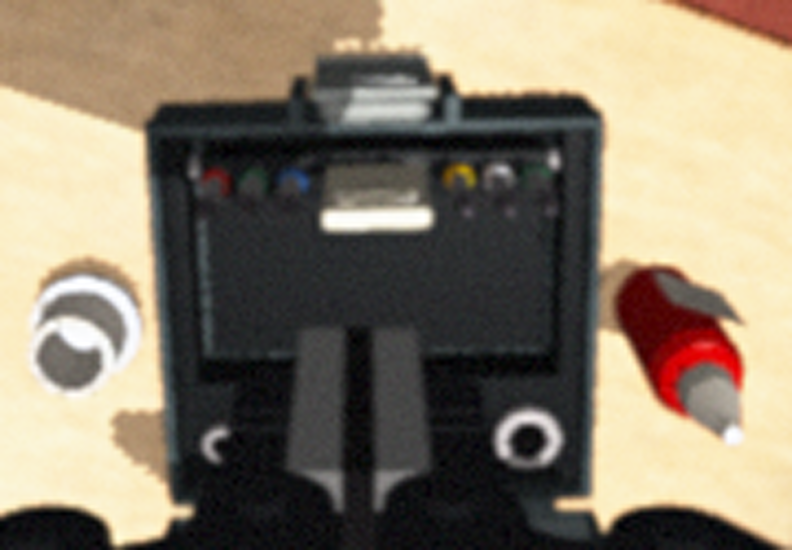

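```bash
python3 - <<'E'
from h import *
import pickle
c=pickle.load(open('w1.pkl','rb'))
P=lambda x,y,z:plane(c,(200+x/4.4,175+y/4.4),z)
a,b=P(148,128,.036),P(603,122,.036); print('front corners',a,b,np.linalg.norm(a-b),np.degrees(np.arctan2(-(b-a)[0],(b-a)[1])))
l,r,m=P(320,221,.081),P(435,221,.081),P(377,221,.081);print('tab',l,r,m,np.linalg.norm(l-r),np.linalg.norm(P(377,210,.081)-P(377,232,.081)))
for y in(20,):
  yaw=np.radians(y); ex=np.array([np.cos(yaw),np.sin(yaw),0]); 
  print('centre from front',(a+b)/2+.065*ex,'from tab (upright)',m+.048*ex,'clip',P(377,118,.054)+.078*ex)
print('cup',P(70,355,.043),'bottle',P(733,435,.098))
E
```

```text
front corners [0.43676655 0.06548295 0.036     ] [0.38867859 0.19364152 0.036     ] 0.13688342407299564 20.56721334290858
tab [0.43252015 0.12011585 0.081     ] [0.42200167 0.14936674 0.081     ] [0.4273059  0.13461151 0.081     ] 0.0310846160610068 0.006260671930863512
centre from front [0.47380259 0.15179355 0.036     ] from tab (upright) [0.47241115 0.15102848 0.081     ] clip [0.47978493 0.15415057 0.054     ]
cup [0.51264749 0.06462995 0.043     ] bottle [0.44690155 0.24429706 0.098     ]
```

```bash
python3 - <<'E'
from h import *
import pickle
yaw=np.radians(20.5); ex=np.array([np.cos(yaw),np.sin(yaw),0]);ey=np.array([-ex[1],ex[0],0]);ez=np.array([0,0,1])
for nm,off in(('scene',(195,200)),('side',(195,205))):
  c=pickle.load(open(nm+'0.pkl','rb'))
  o=c['img'][off[1]:off[1]+145,off[0]:off[0]+140]; im=cv2.resize(o,None,fx=4,fy=4,interpolation=2); im=cv2.convertScaleAbs(im,alpha=1.5,beta=25)
  im2=im.copy()
  for C,col in((np.array([.4735,.1515,0]),(0,255,255)),(np.array([.468,.1425,0]),(0,0,255))):
    pts=[C+ex*x+ey*y+ez*z for x,y,z in((-.065,.07,.036),(-.065,-.07,.036),(.065,-.07,.036),(.065,.07,.036),(-.048,0,.081),(-.078,0,.054),(-.065,.07,0),(-.065,-.07,0))]
    for u in proj(c,pts):
      cv2.circle(im2,tuple(int(v) for v in (u-off)*4),3,col,-1)
  cv2.imwrite(f'pics/chk_{nm}.png',im2)
E
```

```text
(no output)
```

View pics/chk_scene.png

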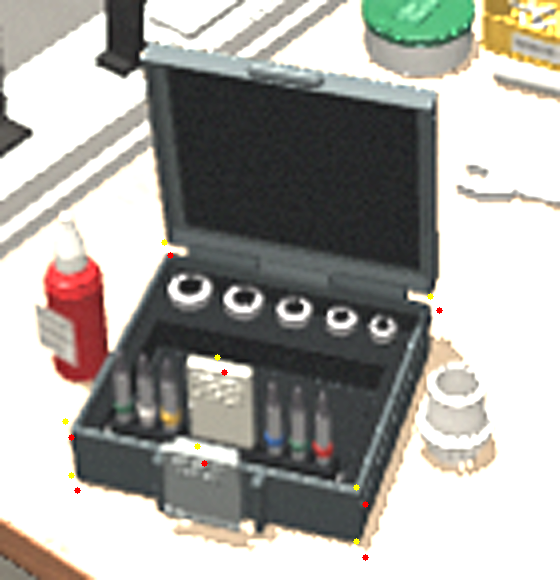

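View pics/chk_side.png

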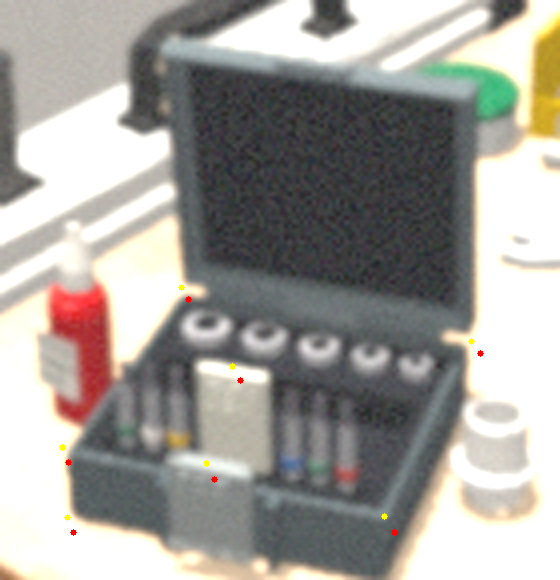

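```bash
python3 - <<'E'
from h import *
import pickle
yaw=np.radians(20.5); ex=np.array([np.cos(yaw),np.sin(yaw),0]);ey=np.array([-ex[1],ex[0],0])
C=np.array([.473,.149,0])
for nm,off,pts in(('scene',(195,200),dict(Lout=(145,45),Lin=(150,60),Rout=(437,97),Rin=(437,107))),('side',(195,205),dict(Lout=(166,40),Rout=(478,85)))):
  c=pickle.load(open(nm+'0.pkl','rb'))
  for k,p in pts.items():
    o,d=ray(c,(off[0]+p[0]/4,off[1]+p[1]/4)); yy=.07 if k[0]=='L' else -.07
    t=(yy-(o-C)@ey)/(d@ey); q=o+d*t; print(nm,k,'case x %.3f z %.3f'%((q-C)@ex,q[2]))
print('origin ex ey',ex,ey,'tip start',C+ex*-.082,'hinge',C+ex*.065)
E
```

```text
scene Lout case x 0.054 z 0.169
scene Lin case x 0.059 z 0.157
scene Rout case x 0.056 z 0.167
scene Rin case x 0.057 z 0.161
side Lout case x 0.054 z 0.170
side Rout case x 0.054 z 0.171
origin ex ey [0.93667219 0.35020738 0.        ] [-0.35020738  0.93667219  0.        ] tip start [0.39619288 0.12028299 0.        ] hinge [0.53388369 0.17176348 0.        ]
```

```bash
python3 -m pendant '[[0.05,-0.14,0,1,0.5,-3,0],[0.105,-0.281,0,1.8,0.9,-6,0],[0.105,-0.281,0,1.8,0.9,-9,0],[0.105,-0.281,0,1.8,0.9,-12,0],[0.105,-0.281,0,1.8,0.9,-14,0],[0.105,-0.281,0,1.8,0.9,-15.5,0],[0.105,-0.281,0,1.8,0.9,-17,0],[0.105,-0.281,0,1.8,0.9,-17.9,0],[0.105,-0.281,0,1.8,0.9,-17.9,0],[0.105,-0.281,0,1.8,0.9,-17.9,0]]'
cat > look.py <<'E'
import sys
from h import *
n=sys.argv[1]; c=cam(n); o=(150,170)
a=c['img'][170:370,150:410]; cv2.imwrite('pics/'+sys.argv[2]+'.png',cv2.resize(a,None,fx=3,fy=3,interpolation=2))
E
python3 look.py scene p1
```

```text
time_s: 2.5
tcp_pos: [0.4082, 0.124, 0.0726]
tcp_rot: [-0.488, 2.803, 0.079]
ft_force: [-0.7, -0.2, 0.2]
width: -0.003
```

View pics/p1.png

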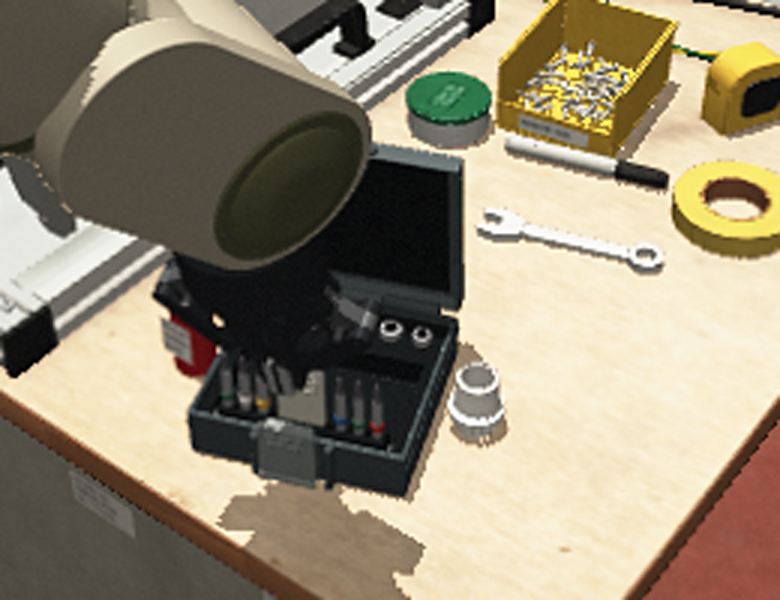

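```bash
python3 - <<'E'
from h import *
s=monitor.get_state(); Rt=R.from_rotvec(s['tcp_rot']).as_matrix(); print(Rt.round(3)); c=cam('scene')
print(s['tcp_pos'],s['ft_force'])
for P in (s['tcp_pos'],s['tcp_pos']-Rt[:,2]*.07,s['tcp_pos']-Rt[:,2]*.15): print((proj(c,P)[0]-[150,170])*3)
d=cam('side'); cv2.imwrite('pics/p1s.png',cv2.resize(d['img'][230:350,190:330],None,fx=5,fy=5,interpolation=2))
cv2.imwrite('pics/p1t.png',cv2.resize(c['img'][230:350,190:330],None,fx=5,fy=5,interpolation=2))
w=cam('wrist');cv2.imwrite('pics/p1w.png',w['img'])
E
```

```text
[[-0.899 -0.338  0.278]
 [-0.322  0.941  0.104]
 [-0.297  0.004 -0.955]]
[0.40838389 0.12393415 0.07276105] [ 0.94386563  0.40071088 -0.06375314]
[290.51268201 395.02856058]
[273.0887713  335.38241328]
[250.23929335 256.88878911]
```

View pics/p1t.png

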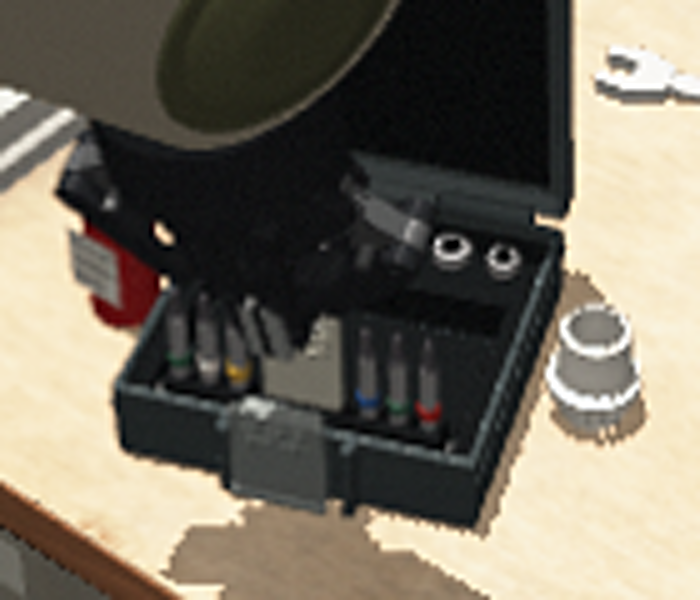

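View pics/p1w.png

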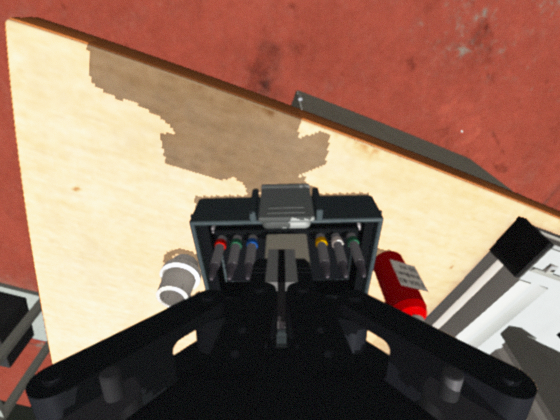

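```bash
python3 - <<'E'
from h import *
s=monitor.get_state(); Rt=R.from_rotvec(s['tcp_rot']).as_matrix(); c=cam('scene'); T=s['tcp_pos']
for p in((415,245),(405,250),(85,200),(330,295),(290,350),(250,300)):
    o,d=ray(c,(190+p[0]/5,230+p[1]/5)); n=Rt[:,0]
    q=o+d*(((T-o)@n)/(d@n)); print(p,(Rt.T@(q-T)).round(4),q.round(3))
E
```

```text
(415, 245) [ 0.     -0.0588 -0.1037] [0.399 0.058 0.172]
(405, 250) [ 0.    -0.055 -0.099] [0.399 0.062 0.167]
(85, 200) [ 0.      0.058  -0.0848] [0.365 0.17  0.154]
(330, 295) [ 0.     -0.0243 -0.0565] [0.401 0.095 0.127]
(290, 350) [ 0.     -0.0032 -0.008 ] [0.407 0.12  0.08 ]
(250, 300) [ 0.      0.0068 -0.0395] [0.395 0.126 0.11 ]
```

```bash
python3 -m pendant '[[0,0,0,0.75,0.28,0,0],[0,0,0,1.3,0.5,-0.2,0],[0,0,0,1.87,0.7,-0.4,0],[0,0,0,2.45,0.9,-0.8,0],[0,0,0,3.03,1.13,-1.2,0],[0,0,0,3.5,1.3,-1.6,0],[0,0,0,3.93,1.47,-2,0],[0,0,0,4.35,1.62,-2.4,0],[0,0,0,4.75,1.78,-2.8,0],[0,0,0,5,1.87,-3.3,0],[0,0,0,5.2,1.94,-3.8,0],[0,0,0,5.2,1.94,-3.8,0]]'
python3 look.py scene p2
```

```text
time_s: 3.95
tcp_pos: [0.4595, 0.1431, 0.033]
tcp_rot: [-0.488, 2.806, 0.08]
ft_force: [0.5, -0.4, -0.2]
width: -0.0
```

View pics/p2.png

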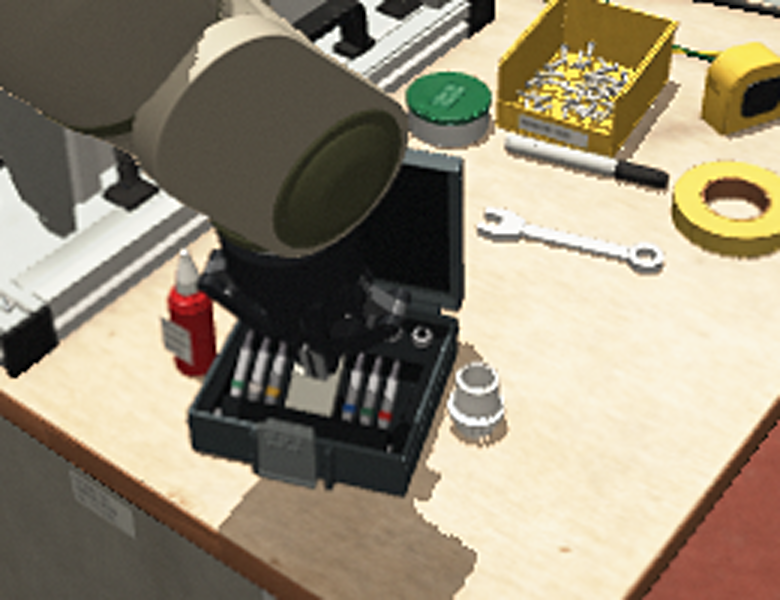

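```bash
python3 -m pendant '[[0,0,0,0.1,0.04,-0.3,0],[0,0,0,0.1,0.04,-0.5,0],[0,0,0,0.1,0.04,-0.7,0],[0,0,0,0.1,0.04,-0.7,0]]';python3 -m pendant '[[0,0,0,0,0,-0.2,0],[0,0,0,0,0,-0.2,0]]'
python3 - <<'E'
from h import *
print(monitor.get_state()['ft_force'])
c=cam('scene');cv2.imwrite('pics/p3.png',cv2.resize(c['img'][230:350,190:330],None,fx=5,fy=5,interpolation=2))
E
```

```text
time_s: 4.4
tcp_pos: [0.4609, 0.1435, 0.0269]
tcp_rot: [-0.487, 2.804, 0.079]
ft_force: [0.0, -0.2, 0.0]
width: -0.003
time_s: 4.6
tcp_pos: [0.461, 0.1435, 0.0249]
tcp_rot: [-0.487, 2.804, 0.079]
ft_force: [-0.3, 0.1, 0.1]
width: -0.001
[-0.302302    0.12281592  0.13121649]
```

View pics/p3.png

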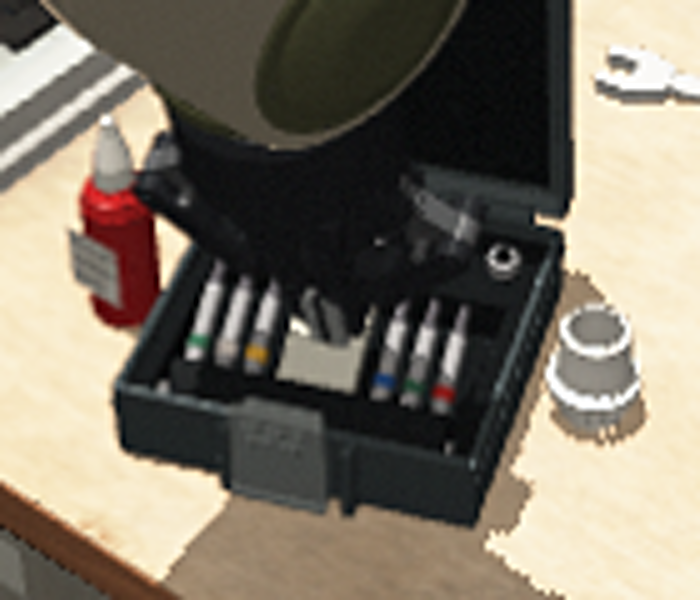

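```bash
for i in 1 2 3; do python3 -m pendant '[[0,0,0,0,0,-0.15,0],[0,0,0,0,0,-0.15,0]]'|egrep 'pos|ft'; done
```

```text
tcp_pos: [0.461, 0.1435, 0.0235]
ft_force: [0.2, 0.6, 0.5]
tcp_pos: [0.461, 0.1435, 0.022]
ft_force: [0.5, 0.2, 0.2]
tcp_pos: [0.461, 0.1435, 0.0204]
ft_force: [-0.1, 0.4, 0.6]
```

```bash
python3 - <<'E'
from h import *
c=cam('scene');cv2.imwrite('pics/p4.png',cv2.resize(c['img'][230:350,190:330],None,fx=5,fy=5,interpolation=2))
c=cam('wrist');cv2.imwrite('pics/p4w.png',cv2.resize(c['img'][170:330,170:400],None,fx=3.4,fy=3.4,interpolation=2))
E
```

```text
(no output)
```

View pics/p4.png

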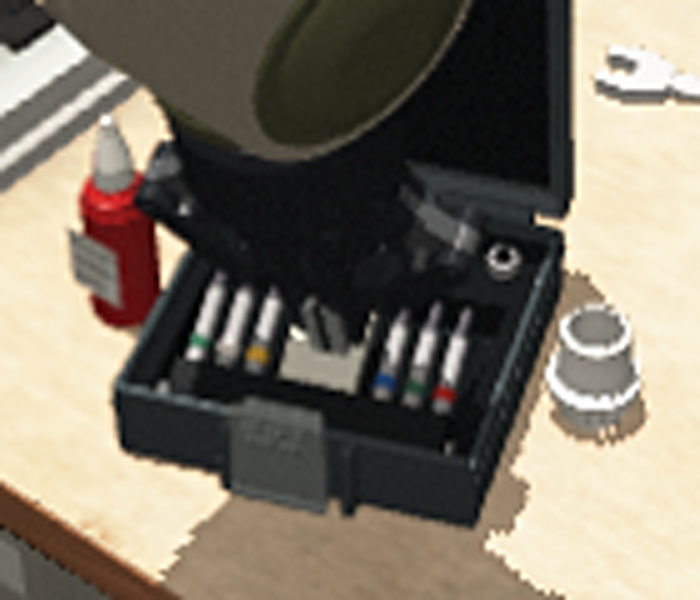

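View pics/p4w.png

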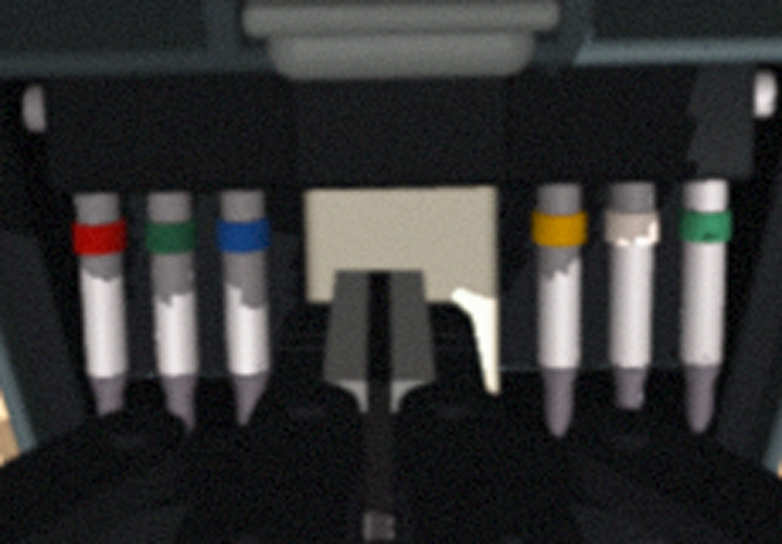

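```bash
for i in 1 2 3; do python3 -m pendant '[[0,0,0,0,0,-0.1,0],[0,0,0,0,0,-0.1,0],[0,0,0,0,0,-0.1,0]]'|egrep 'pos|ft'; done
```

```text
tcp_pos: [0.4609, 0.1435, 0.0195]
ft_force: [0.4, -0.6, 1.6]
tcp_pos: [0.4609, 0.1435, 0.0185]
ft_force: [-0.9, 0.1, 0.7]
tcp_pos: [0.4609, 0.1435, 0.0175]
ft_force: [-0.5, -0.5, -0.1]
```

```bash
python3 - <<'E'
from h import *
s=monitor.get_state();Rt=R.from_rotvec(s['tcp_rot']).as_matrix()
c=cam('wrist'); T=np.array(c['tool_from_camera'])
c['xyz']=s['tcp_pos']+Rt@T[:3,3]; c['rotation']=R.from_matrix(Rt@T[:3,:3]).as_rotvec()
f=lambda p:((p-np.array([170,170]))*3.4).round(0)
for off in((0,0,0),(.011,0,0),(-.011,0,0),(0,0,-.02)): print('tool',off,f(proj(c,s['tcp_pos']+Rt@np.array(off))[0]))
yaw=np.radians(20.5); ex=np.array([np.cos(yaw),np.sin(yaw),0]);ey=np.array([-ex[1],ex[0],0]);C=np.array([.473,.149,0])
u=np.array([0,0,1.])
for a in(0,.1,.2):
  for y in (.015,-.015):
    P=C+ex*-.048+ey*y+u*.021
    print(a,y,f(proj(c,P+.06*(ex*np.cos(a)+u*np.sin(a))+.003*u)[0]))
cv2.imwrite('pics/p5w.png',cv2.resize(c['img'][170:330,170:400],None,fx=3.4,fy=3.4,interpolation=2))
c=cam('side');cv2.imwrite('pics/p5s.png',cv2.resize(c['img'][240:360,190:330],None,fx=5,fy=5,interpolation=2))
E
```

```text
tool (0, 0, 0) [381. 267.]
tool (0.011, 0, 0) [381. 208.]
tool (-0.011, 0, 0) [381. 324.]
tool (0, 0, -0.02) [382. 317.]
0 0.015 [470. 394.]
0 -0.015 [306. 397.]
0.1 0.015 [472. 418.]
0.1 -0.015 [304. 421.]
0.2 0.015 [475. 441.]
0.2 -0.015 [302. 443.]
```

View pics/p5w.png

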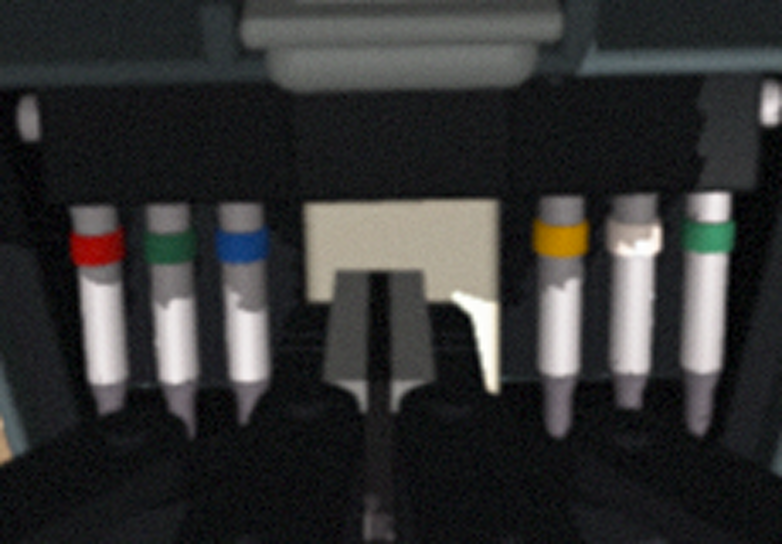

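View pics/p5s.png

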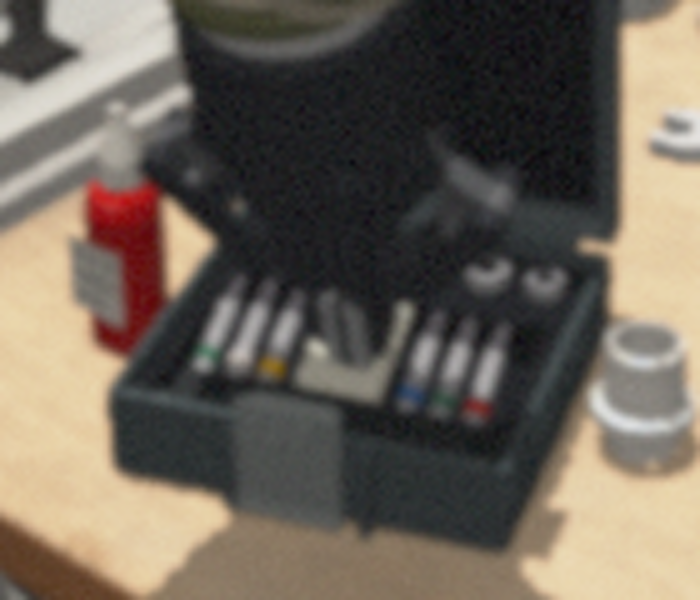

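```bash
for i in 1 2 3; do python3 -m pendant '[[0,0,0,0,0,-0.1,0],[0,0,0,0,0,-0.1,0],[0,0,0,0,0,-0.1,0]]'|egrep 'pos|ft'; done
python3 - <<'E'
from h import *
c=cam('scene');cv2.imwrite('pics/p6.png',cv2.resize(c['img'][230:350,190:330],None,fx=5,fy=5,interpolation=2))
E
```

```text
tcp_pos: [0.461, 0.1435, 0.0165]
ft_force: [0.4, -0.9, 1.0]
tcp_pos: [0.4609, 0.1435, 0.0155]
ft_force: [-0.2, -1.4, -0.2]
tcp_pos: [0.4609, 0.1435, 0.0145]
ft_force: [0.0, -0.2, 1.2]
```

View pics/p6.png

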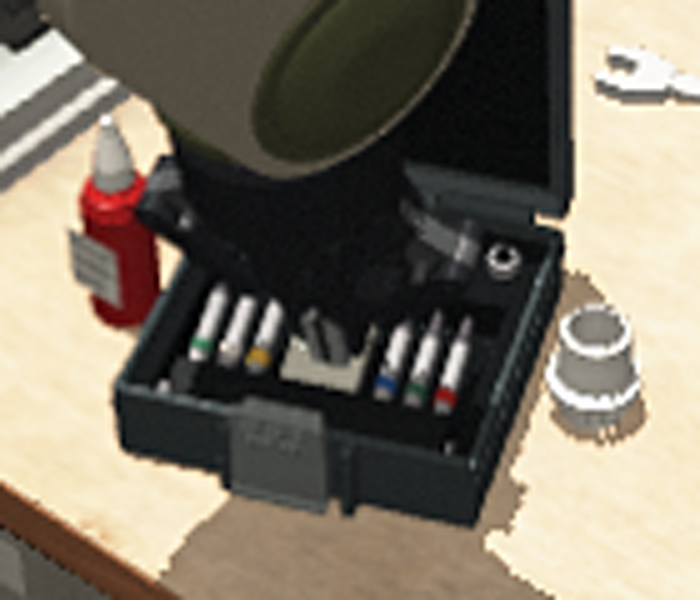

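```bash
for i in 1 2 3 4; do python3 -m pendant '[[0,0,0,0,0,-0.1,0],[0,0,0,0,0,-0.1,0],[0,0,0,0,0,-0.1,0]]'|egrep 'pos|ft'; done
python3 - <<'E'
from h import *
c=cam('scene');cv2.imwrite('pics/p7.png',cv2.resize(c['img'][230:350,190:330],None,fx=5,fy=5,interpolation=2))
E
```

```text
tcp_pos: [0.461, 0.1435, 0.0136]
ft_force: [-0.1, -1.6, 1.9]
tcp_pos: [0.4611, 0.1435, 0.0126]
ft_force: [-0.2, 0.3, 1.3]
tcp_pos: [0.4611, 0.1435, 0.0116]
ft_force: [1.4, -0.1, 1.6]
tcp_pos: [0.461, 0.1435, 0.0106]
ft_force: [0.7, 0.9, 1.9]
```

View pics/p7.png

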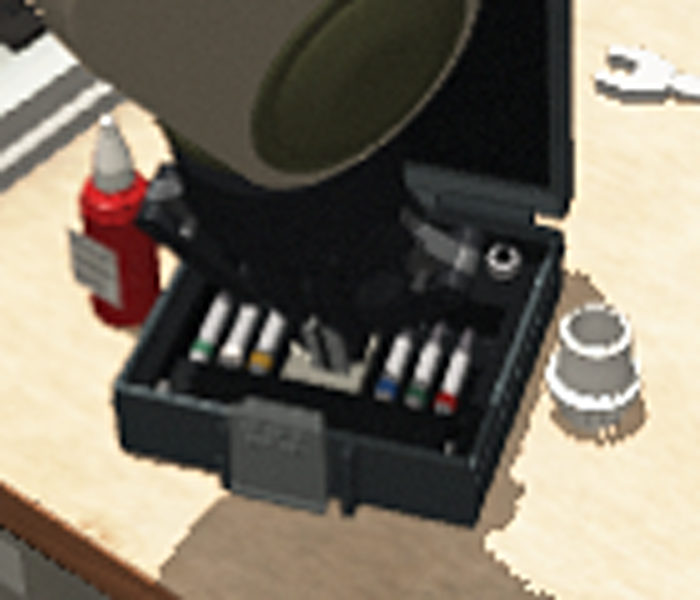

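```bash
python3 - <<'E'
from h import *
s=monitor.get_state();Rt=R.from_rotvec(s['tcp_rot']).as_matrix()
c=cam('scene'); f=lambda p:((p-np.array([190,230]))*5).round(0)
for off in((0,0,0),(.011,0,0),(-.011,0,0),(0,0,-.01)): print('tool',off,f(proj(c,s['tcp_pos']+Rt@np.array(off))[0]))
yaw=np.radians(20.5); ex=np.array([np.cos(yaw),np.sin(yaw),0]);ey=np.array([-ex[1],ex[0],0]);C=np.array([.473,.149,0])
u=np.array([0,0,1.])
for a in(0,.2,.4,.6):
  n=-ex*np.sin(a)+u*np.cos(a)
  for y in (.015,-.015):
    P=C+ex*-.048+ey*y+u*.021
    print(a,y,'tip',f(proj(c,P+.06*(ex*np.cos(a)+u*np.sin(a))+.003*n)[0]),'r20',f(proj(c,P+.02*(ex*np.cos(a)+u*np.sin(a))+.003*n)[0]))
c=cam('wrist'); cv2.imwrite('pics/p7w.png',cv2.resize(c['img'][170:330,170:400],None,fx=3.4,fy=3.4,interpolation=2))
E
```

```text
tool (0, 0, 0) [340. 372.]
tool (0.011, 0, 0) [331. 397.]
tool (-0.011, 0, 0) [349. 347.]
tool (0, 0, -0.01) [337. 359.]
0 0.015 tip [321. 293.] r20 [286. 365.]
0 -0.015 tip [394. 309.] r20 [362. 382.]
0.2 0.015 tip [318. 274.] r20 [285. 360.]
0.2 -0.015 tip [393. 290.] r20 [361. 376.]
0.4 0.015 tip [314. 260.] r20 [283. 356.]
0.4 -0.015 tip [389. 276.] r20 [359. 373.]
0.6 0.015 tip [308. 251.] r20 [280. 354.]
0.6 -0.015 tip [383. 267.] r20 [357. 371.]
```

View pics/p7w.png

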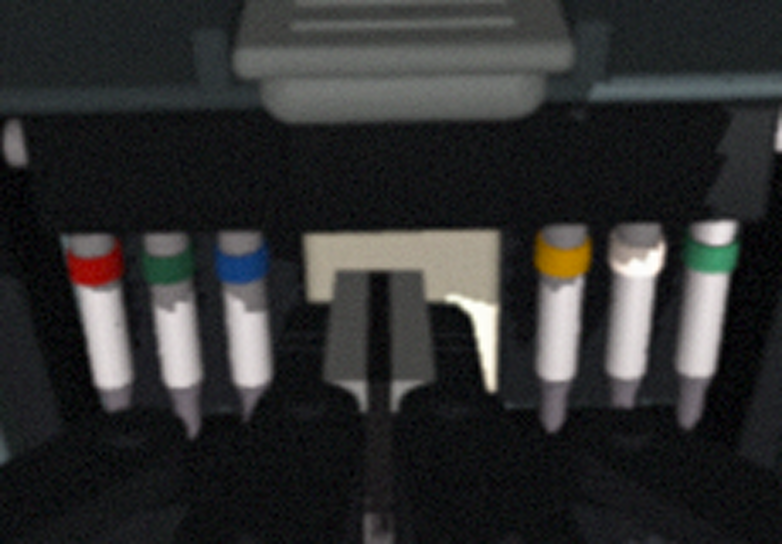

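```bash
for i in 1 2 3 ; do python3 -m pendant '[[0,0,0,0,0,-0.1,0],[0,0,0,0,0,-0.1,0]]'|egrep 'pos|ft';python3 -m pendant '[[0,0,0,0,0,0,0]]'|egrep 'ft'; done
python3 - <<'E'
from h import *
c=cam('scene');cv2.imwrite('pics/p8.png',cv2.resize(c['img'][230:350,190:330],None,fx=5,fy=5,interpolation=2))
c=cam('wrist'); cv2.imwrite('pics/p8w.png',cv2.resize(c['img'][170:330,170:400],None,fx=3.4,fy=3.4,interpolation=2))
E
```

```text
tcp_pos: [0.4611, 0.1435, 0.0096]
ft_force: [1.0, 0.9, 1.9]
ft_force: [1.1, -0.4, 2.6]
tcp_pos: [0.4611, 0.1435, 0.0085]
ft_force: [2.0, 0.5, 2.6]
ft_force: [1.7, 0.5, 2.2]
tcp_pos: [0.461, 0.1435, 0.0075]
ft_force: [1.3, 0.9, 1.1]
ft_force: [1.9, 0.2, 1.7]
```

View pics/p8.png

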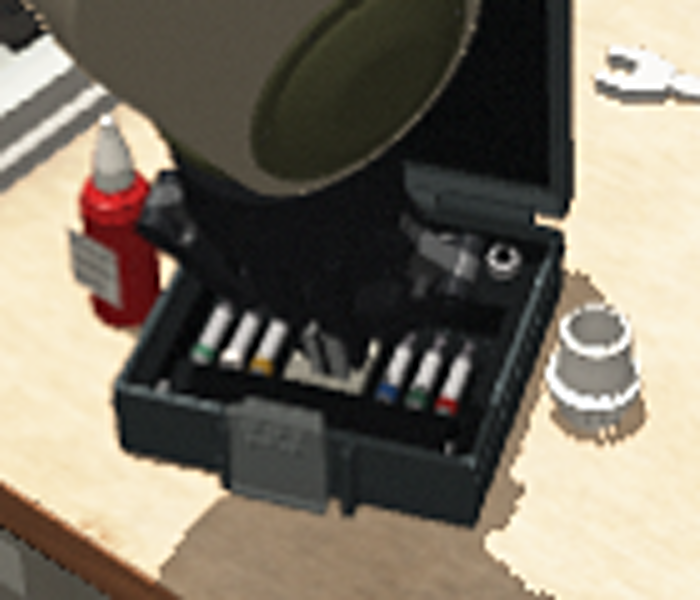

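View pics/p8w.png

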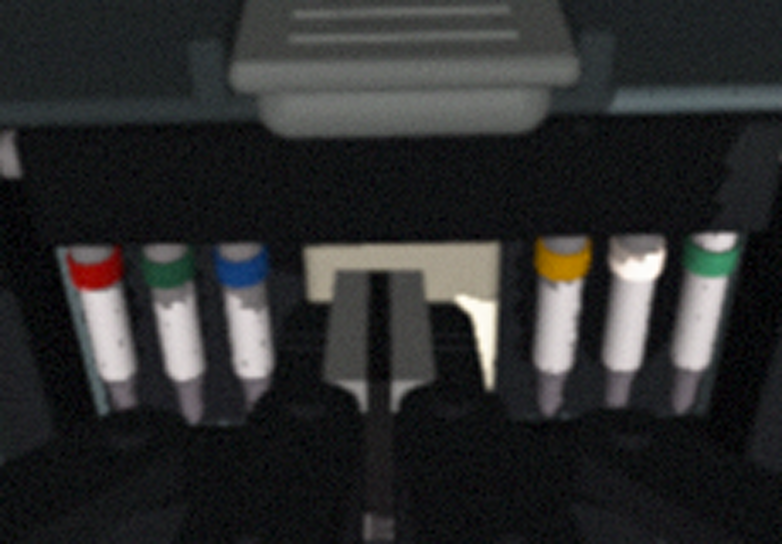

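```bash
python3 -m pendant '[[0,0,0,-0.5,-0.2,2,0],[0,0,0,-2,-0.75,5,0],[0,0,0,-4,-1.5,9,0],[0,0,0,-6,-2.25,12,0],[0,0,0,-6,-2.25,12,0],[0,0,0,-6,-2.25,12,0]]'
python3 - <<'E'
from h import *
import pickle
s=monitor.get_state();Rt=R.from_rotvec(s['tcp_rot']).as_matrix()
c=cam('wrist'); T=np.array(c['tool_from_camera'])
c['xyz']=s['tcp_pos']+Rt@T[:3,3]; c['rotation']=R.from_matrix(Rt@T[:3,:3]).as_rotvec()
pickle.dump(c,open('w9.pkl','wb'))
cv2.imwrite('pics/p9w.png',c['img'])
c=cam('scene');cv2.imwrite('pics/p9.png',cv2.resize(c['img'][230:350,190:330],None,fx=5,fy=5,interpolation=2))
pickle.dump(c,open('s9.pkl','wb'))
E
```

```text
time_s: 10.25
tcp_pos: [0.4008, 0.121, 0.1275]
tcp_rot: [-0.487, 2.804, 0.079]
ft_force: [0.5, 0.2, -0.7]
width: -0.004
```

View pics/p9.png

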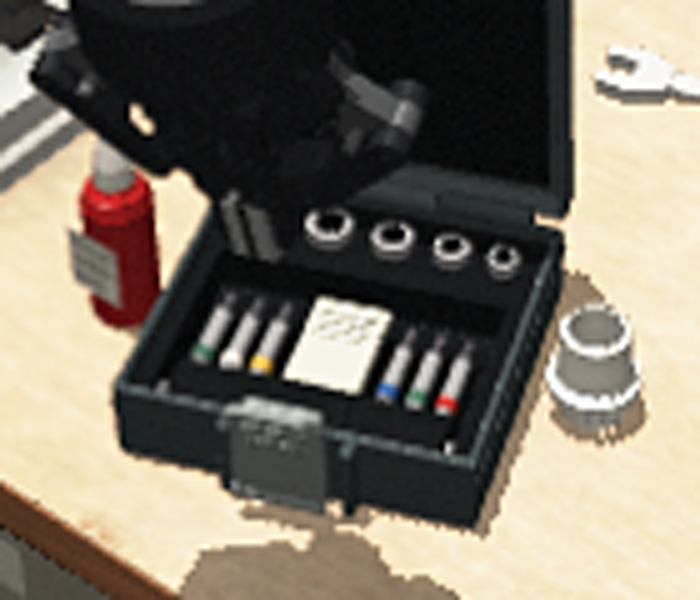

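View pics/p9w.png

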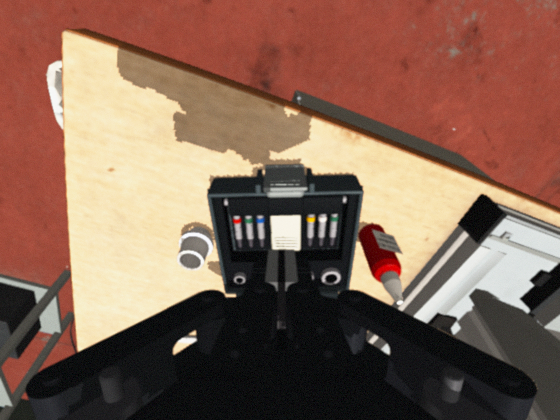

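```bash
python3 - <<'E'
from h import *
import pickle
out=[]
for n in('w9','s9'):
    c=pickle.load(open(n+'.pkl','rb')); im=c['img']
    m=cv2.inRange(im,(120,140,140),(255,255,255))
    x0,y0,x1,y1=(268,205,302,262) if n=='w9' else (240,285,275,315)
    k=np.zeros_like(m);k[y0:y1,x0:x1]=m[y0:y1,x0:x1]
    cs=max(cv2.findContours(k,cv2.RETR_EXTERNAL,2)[0],key=cv2.contourArea)
    r=cv2.boxPoints(cv2.minAreaRect(cs)); q=cv2.approxPolyDP(cs,3,True)[:,0]; print(n,r.round(1).tolist(),q.tolist())
c=pickle.load(open('w9.pkl','rb'));s=pickle.load(open('s9.pkl','rb'))
cv2.imwrite('pics/w9z.png',cv2.resize(c['img'][170:300,200:370],None,fx=4.5,fy=4.5,interpolation=2))
cv2.imwrite('pics/s9z.png',cv2.resize(s['img'][280:320,230:290],None,fx=12,fy=12,interpolation=2))
E
```

```text
w9 [[270.0, 215.0], [300.0, 215.0], [300.0, 250.0], [270.0, 250.0]] [[270, 216], [272, 248], [298, 250], [300, 216]]
s9 [[246.3000030517578, 304.70001220703125], [253.89999389648438, 286.5], [267.70001220703125, 292.29998779296875], [260.1000061035156, 310.5]] [[254, 289], [247, 305], [260, 308], [267, 292]]
```

View pics/w9z.png

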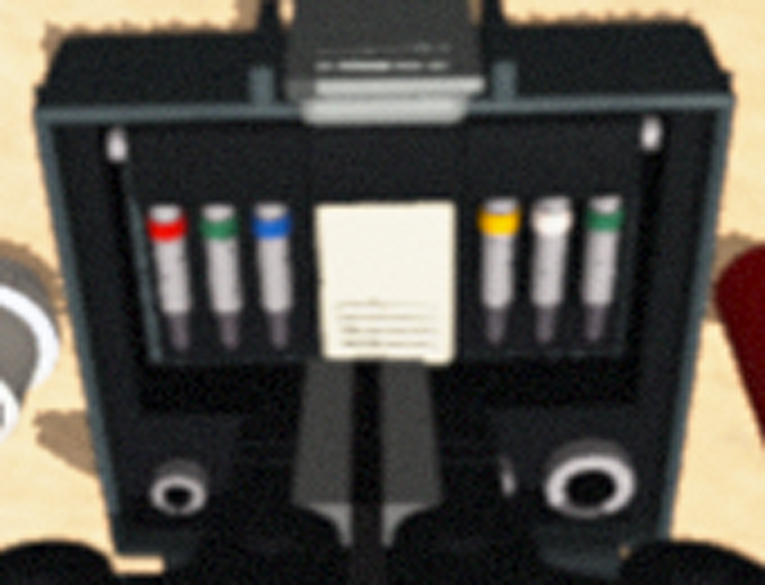

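View pics/s9z.png

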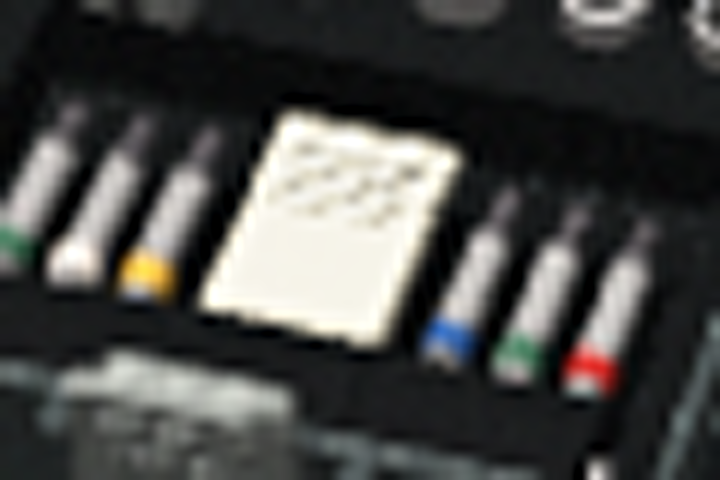

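```bash
python3 - <<'E'
from h import *
import pickle
c=pickle.load(open('w9.pkl','rb'));s=pickle.load(open('s9.pkl','rb'))
W=lambda x,y:(200+x/4.5,170+y/4.5)
S=lambda x,y:(230+x/12,280+y/12)
for n,a,b in(('tip-y',(322,360),(463,155)),('tip+y',(453,363),(285,106)),('base-y',(317,206),(384,345)),('base+y',(455,203),(200,303))):
    q,e=two(c,W(*a),s,S(*b)); print(n,q.round(4),round(e,4))
yaw=np.radians(20.5); ex=np.array([np.cos(yaw),np.sin(yaw),0]);ey=np.array([-ex[1],ex[0],0]);C=np.array([.473,.149,0])
u=np.array([0,0,1.])
for a in(0,.1,.2,.3,.4):
  n=-ex*np.sin(a)+u*np.cos(a); r=[]
  for rr in(.06,.024):
    for y in (-.015,.015):
      P=C+ex*-.048+ey*y+u*.021+rr*(ex*np.cos(a)+u*np.sin(a))+.003*n
      r.append(((proj(c,P)[0]-[200,170])*4.5).round(0).tolist())
  print(a,r)
E
```

```text
tip-y [0.4943 0.1435 0.0154] 0.0012
tip+y [0.4862 0.1745 0.0139] 0.0004
base-y [0.4545 0.1286 0.0131] 0.0003
base+y [0.4438 0.1577 0.0128] 0.001
0 [[311.0, 362.0], [439.0, 360.0], [305.0, 236.0], [442.0, 234.0]]
0.1 [[310.0, 377.0], [440.0, 375.0], [304.0, 241.0], [442.0, 239.0]]
0.2 [[309.0, 390.0], [441.0, 388.0], [304.0, 245.0], [443.0, 243.0]]
0.3 [[308.0, 401.0], [443.0, 400.0], [303.0, 247.0], [443.0, 246.0]]
0.4 [[307.0, 411.0], [445.0, 409.0], [303.0, 249.0], [444.0, 247.0]]
```

```bash
python3 - <<'E'
from h import *
import pickle
s=pickle.load(open('s9.pkl','rb')); im=s['img'].copy()
cv2.imwrite('pics/s9c.png',cv2.resize(im[225:345,200:330],None,fx=6,fy=5,interpolation=2))
c=pickle.load(open('w9.pkl','rb'));print(c['xyz'])
E
```

```text
[0.29428922 0.08148008 0.26247616]
```

View pics/s9c.png

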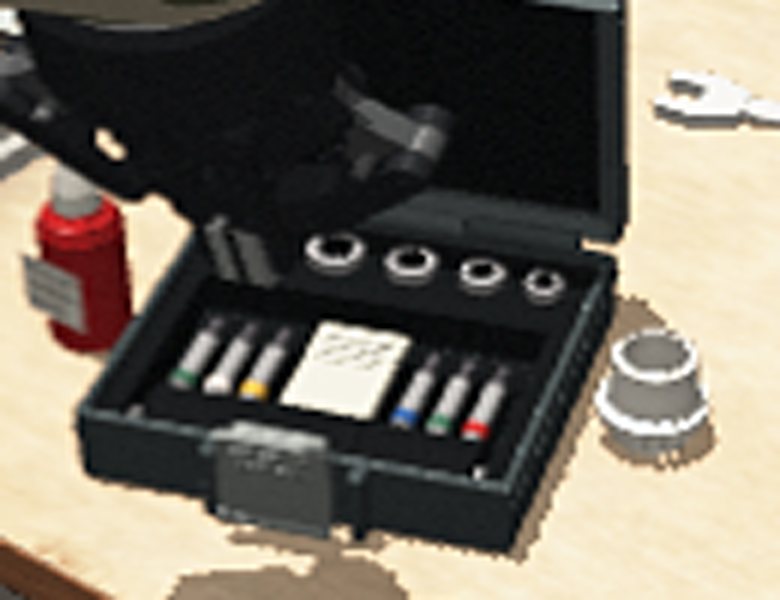

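```bash
python3 - <<'E'
from h import *
import pickle
c=pickle.load(open('w9.pkl','rb'));s=pickle.load(open('s9.pkl','rb')); c1=pickle.load(open('w1.pkl','rb'))
W=lambda x,y:(200+x/4.5,170+y/4.5)
S=lambda x,y:(200+x/6,225+y/5)
W1=lambda x,y:(200+x/4.4,175+y/4.4)
for n,a,b,d in(('front+y',(733,97),(80,412),(603,122)),('front-y',(37,115),(515,490),(148,128)),('clip',(388,80),(272,432),(377,112)),('bottletip',None,None,None)):
    if a: print(n,two(c,W(*a),s,S(*b))[0].round(4),two(c1,W1(*d),s,S(*b))[0].round(4), two(c,W(*a),c1,W1(*d))[0].round(4))
    if a: print('   planes',[plane(k,p,.054 if n=='clip' else .036).round(4) for k,p in((c,W(*a)),(c1,W1(*d)),(s,S(*b)))])
cv2.imwrite('pics/w9cup.png',cv2.resize(c['img'][210:290,165:245],None,fx=7,fy=7,interpolation=2))
E
```

```text
front+y [0.3943 0.1981 0.023 ] [0.391  0.1947 0.0279] [0.3893 0.1944 0.0328]
   planes [array([0.388 , 0.1928, 0.036 ]), array([0.3887, 0.1936, 0.036 ]), array([0.3866, 0.1878, 0.036 ])]
front-y [0.4441 0.0647 0.0258] [0.4405 0.064  0.0284] [0.436  0.0656 0.0387]
   planes [array([0.4377, 0.0654, 0.036 ]), array([0.4368, 0.0655, 0.036 ]), array([0.4366, 0.0592, 0.036 ])]
clip [0.4004 0.1237 0.0536] [0.4064 0.1274 0.0475] [0.4101 0.1291 0.0301]
   planes [array([0.3983, 0.1241, 0.054 ]), array([0.4048, 0.1269, 0.054 ]), array([0.4021, 0.1231, 0.054 ])]
```

View pics/w9cup.png

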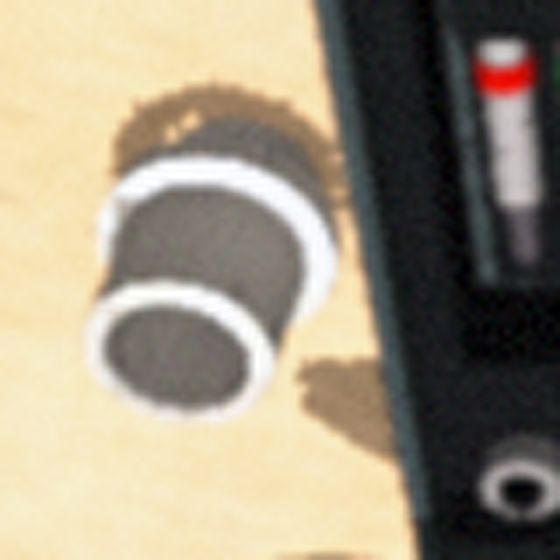

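```bash
python3 -m pendant '[[0,0,0,3,1.2,-3,0],[0,0,0,5.5,2.3,-6,0],[0,0,0,7.15,3,-8,0],[0,0,0,7.15,3,-9.5,0],[0,0,0,7.15,3,-10.5,0],[0,0,0,7.15,3,-10.8,0],[0,0,0,7.15,3,-10.8,0]]'
for i in 1 2 3 4 5; do python3 -m pendant '[[0,0,0,0,0,-0.15,0],[0,0,0,0,0,-0.15,0]]'|egrep 'pos|ft';python3 -c "
from rig import monitor;print(monitor.get_state()['ft_force'])";done
```

```text
time_s: 11.05
tcp_pos: [0.4721, 0.151, 0.0191]
tcp_rot: [-0.487, 2.805, 0.08]
ft_force: [0.6, -0.6, 0.4]
width: 0.003
tcp_pos: [0.4727, 0.151, 0.0186]
ft_force: [0.4, -0.2, -0.6]
[ 0.39531026 -0.21553399 -0.60414294]
tcp_pos: [0.4725, 0.151, 0.0167]
ft_force: [0.8, 0.4, 0.4]
[0.76497874 0.41481078 0.36717368]
tcp_pos: [0.4725, 0.151, 0.015]
ft_force: [-0.4, -0.8, -0.6]
[-0.43959054 -0.83521026 -0.63366116]
tcp_pos: [0.4724, 0.151, 0.0134]
ft_force: [-0.0, -0.0, -0.4]
[-0.01378881 -0.03519776 -0.39150564]
tcp_pos: [0.4724, 0.151, 0.0119]
ft_force: [0.1, 1.0, 0.7]
[0.06958472 1.0390826  0.6788123 ]
```

```bash

for i in 1 2 3 4 5; do python3 -m pendant '[[0,0,0,0,0,-0.12,0],[0,0,0,0,0,-0.12,0]]'|egrep 'pos|ft';done
python3 - <<'E'
from h import *
c=cam('scene');cv2.imwrite('pics/q1.png',cv2.resize(c['img'][230:350,190:330],None,fx=5,fy=5,interpolation=2))
c=cam('wrist'); cv2.imwrite('pics/q1w.png',cv2.resize(c['img'][170:330,170:400],None,fx=3.4,fy=3.4,interpolation=2))
E
```

```text
tcp_pos: [0.4724, 0.151, 0.0107]
ft_force: [-0.8, 0.2, -0.8]
tcp_pos: [0.4725, 0.151, 0.0096]
ft_force: [-0.1, -0.1, 0.0]
tcp_pos: [0.4725, 0.151, 0.0084]
ft_force: [-0.3, -0.5, -0.8]
tcp_pos: [0.4726, 0.151, 0.0073]
ft_force: [0.7, 0.3, 0.4]
tcp_pos: [0.4728, 0.1511, 0.0066]
ft_force: [-3.8, -1.0, 9.8]
```

View pics/q1.png

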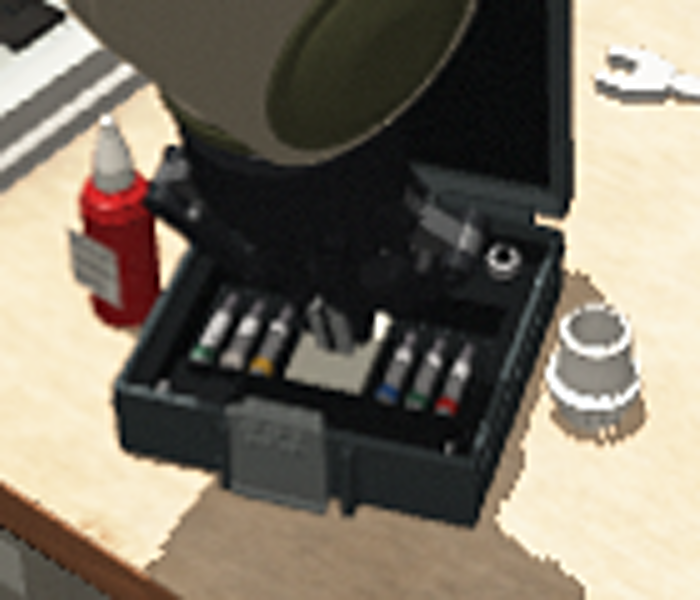

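View pics/q1w.png

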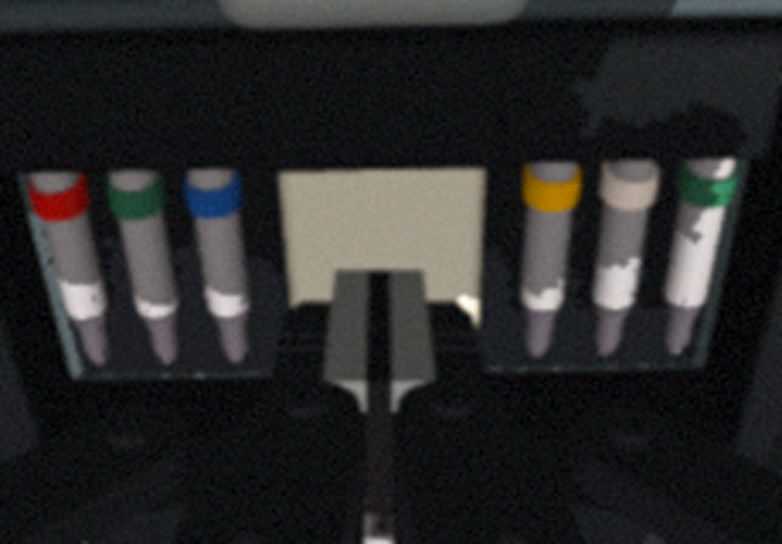

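```bash
python3 -m pendant '[[0,0,0,-0.6,-0.2,2,0],[0,0,0,-2,-0.7,5,0],[-0.03,0.08,0,-3,-1.1,9,0],[-0.06,0.16,0,-3,-1.1,13,0],[-0.09,0.24,0,-3,-1.1,17,0],[-0.105,0.281,0,-2,-0.7,21.3,0],[-0.105,0.281,0,1,0.4,21.3,0],[-0.105,0.281,0,5,1.9,21.3,0],[-0.105,0.281,0,8,3,21.3,0],[-0.105,0.281,0,9.9,3.7,21.3,0],[-0.105,0.281,0,9.9,3.7,21.3,0],[-0.105,0.281,0,9.9,3.7,21.3,0]]'
python3 look.py scene r1
python3 - <<'E'
from h import *
s=monitor.get_state();Rt=R.from_rotvec(s['tcp_rot']).as_matrix();print(Rt.round(3))
c=cam('wrist');cv2.imwrite('pics/r1w.png',c['img'])
E
```

```text
time_s: 14.35
tcp_pos: [0.5711, 0.1879, 0.2185]
tcp_rot: [0.538, -3.094, 0.0]
ft_force: [-0.2, 0.3, -0.1]
width: 0.0
[[-0.941 -0.338 -0.001]
 [-0.338  0.941 -0.   ]
 [ 0.001  0.    -1.   ]]
```

View pics/r1.png

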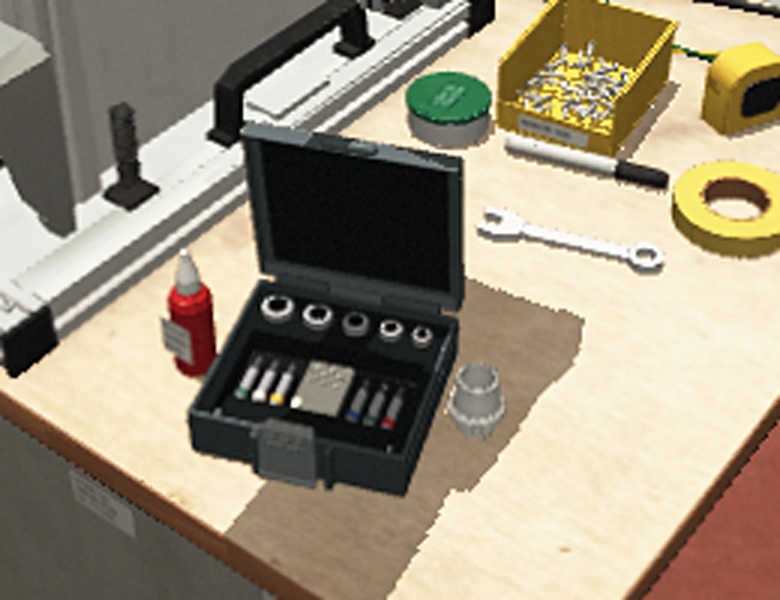

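View pics/r1w.png

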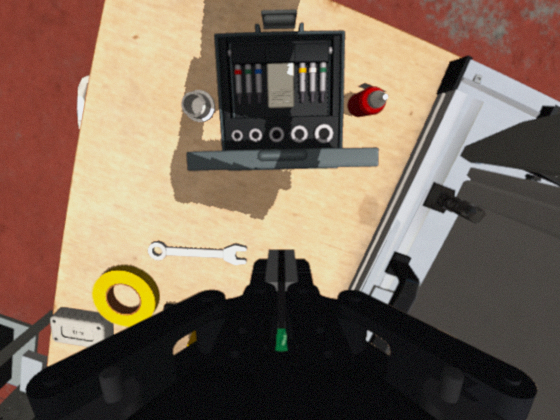

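```bash
python3 - <<'E'
from h import *
s=monitor.get_state();Rt=R.from_rotvec(s['tcp_rot']).as_matrix()
c=cam('wrist'); T=np.array(c['tool_from_camera'])
c['xyz']=s['tcp_pos']+Rt@T[:3,3]; c['rotation']=R.from_matrix(Rt@T[:3,:3]).as_rotvec()
yaw=np.radians(20.5); ex=np.array([np.cos(yaw),np.sin(yaw),0]);ey=np.array([-ex[1],ex[0],0]);C=np.array([.4735,.151,0])
for px,z in(((188,170),.169),((379,165),.169),((188,153),.166),((378,149),.166),((283,151),.166),((283,168),.169),((215,35),.036),((344,32),.036)):
    q=plane(c,px,z)-C; print(px,z,(q@ex).round(4),(q@ey).round(4))
q=s['tcp_pos']-C; print('tcp',q@ex,q@ey)
E
```

```text
(188, 170) 0.169 0.0632 -0.0672
(379, 165) 0.169 0.0615 0.0713
(188, 153) 0.166 0.0512 -0.067
(378, 149) 0.166 0.0503 0.0707
(283, 151) 0.166 0.051 0.0019
(283, 168) 0.169 0.0629 0.0018
(215, 35) 0.036 -0.0628 -0.068
(344, 32) 0.036 -0.0639 0.0689
tcp 0.10404396194624631 0.00037316181912684817
```

```bash
python3 -m pendant '[[0,0,0,0,0,-3,0],[0,0,0,0,0,-6,0],[0,0,0,0,0,-8.9,0],[0,0,0,-1.6,-0.6,-8.9,0],[0,0,0,-2.4,-0.9,-8.9,0],[0,0,0,-3.2,-1.2,-8.9,0],[0,0,0,-4,-1.5,-9.1,0],[0,0,0,-4.9,-1.8,-9.3,0],[0,0,0,-5.7,-2.1,-9.5,0],[0,0,0,-6.6,-2.45,-9.8,0],[0,0,0,-7.4,-2.75,-10.2,0],[0,0,0,-8.15,-3.05,-10.7,0],[0,0,0,-8.15,-3.05,-10.7,0]]'
python3 look.py scene r2;python3 look.py side r2s
```

```text
time_s: 15.8
tcp_pos: [0.4889, 0.1572, 0.1116]
tcp_rot: [0.538, -3.094, -0.0]
ft_force: [-0.0, -0.9, 0.1]
width: -0.002
```

View pics/r2.png

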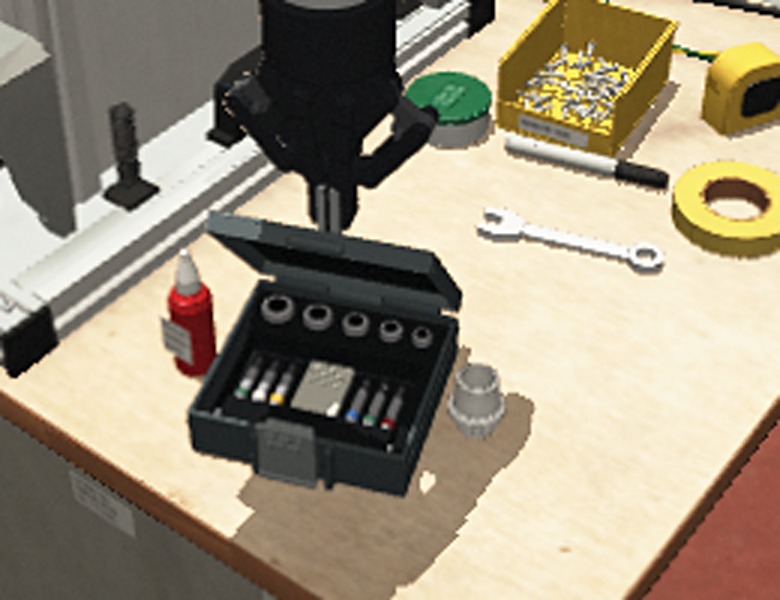

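```bash
python3 -m pendant '[[0,0,0,-0.75,-0.28,-0.6,0],[0,0,0,-1.5,-0.56,-1.2,0],[0,0,0,-2.1,-0.8,-1.9,0],[0,0,0,-2.7,-1,-2.6,0],[0,0,0,-3.2,-1.2,-3.3,0],[0,0,0,-3.65,-1.37,-4.1,0],[0,0,0,-3.95,-1.48,-4.8,0],[0,0,0,-4.2,-1.58,-5.4,0],[0,0,0,-4.2,-1.58,-5.4,0]]'
python3 look.py scene r3
```

```text
time_s: 16.8
tcp_pos: [0.4473, 0.1416, 0.0572]
tcp_rot: [0.538, -3.094, -0.0]
ft_force: [0.1, 0.6, -0.2]
width: -0.002
```

View pics/r3.png

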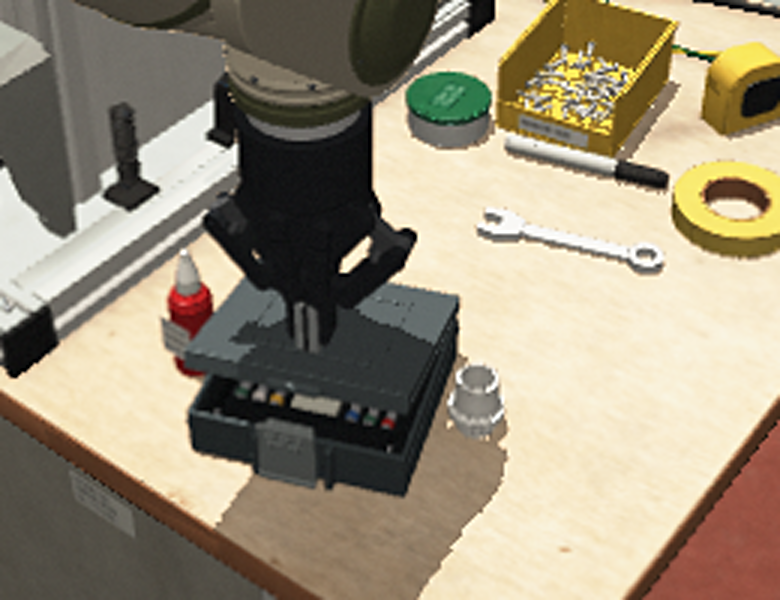

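```bash
python3 -m pendant '[[0,0,0,-0.4,-0.15,-0.2,0],[0,0,0,-0.8,-0.3,-0.4,0],[0,0,0,-1.3,-0.5,-0.6,0],[0,0,0,-1.3,-0.5,-0.9,0],[0,0,0,-1.3,-0.5,-1.2,0],[0,0,0,-1.3,-0.5,-1.2,0]]'
for i in 1 2 3 4; do python3 -m pendant '[[0,0,0,0,0,-0.1,0],[0,0,0,0,0,-0.1,0]]'|egrep 'pos|ft';done
```

```text
time_s: 17.45
tcp_pos: [0.4349, 0.1367, 0.0457]
tcp_rot: [0.538, -3.095, -0.0]
ft_force: [-0.6, -0.7, -0.5]
width: -0.003
tcp_pos: [0.4351, 0.1367, 0.045]
ft_force: [-0.4, -0.0, -0.1]
tcp_pos: [0.4351, 0.1367, 0.044]
ft_force: [0.6, -0.4, -0.5]
tcp_pos: [0.435, 0.1367, 0.043]
ft_force: [-0.6, 0.7, -0.6]
tcp_pos: [0.435, 0.1367, 0.042]
ft_force: [0.3, 0.5, 0.3]
```

```bash

for i in 1 2 3 4 5 6 7; do python3 -m pendant '[[0,0,0,0,0,-0.1,0],[0,0,0,0,0,-0.1,0]]'|egrep 'pos|ft';done; python3 look.py scene r4; python3 look.py side r4s
```

```text
tcp_pos: [0.435, 0.1367, 0.041]
ft_force: [0.7, 0.7, -0.4]
tcp_pos: [0.435, 0.1367, 0.0403]
ft_force: [-1.2, -1.2, 3.5]
tcp_pos: [0.4349, 0.1366, 0.0394]
ft_force: [-3.1, -0.7, 6.9]
tcp_pos: [0.4347, 0.1366, 0.0383]
ft_force: [-2.4, -2.2, 7.3]
tcp_pos: [0.4345, 0.1365, 0.0371]
ft_force: [-3.7, -2.6, 5.3]
tcp_pos: [0.4347, 0.1366, 0.036]
ft_force: [-1.5, -1.5, 1.7]
tcp_pos: [0.4349, 0.1367, 0.0349]
ft_force: [-1.0, 0.2, 0.8]
```

View pics/r4.png

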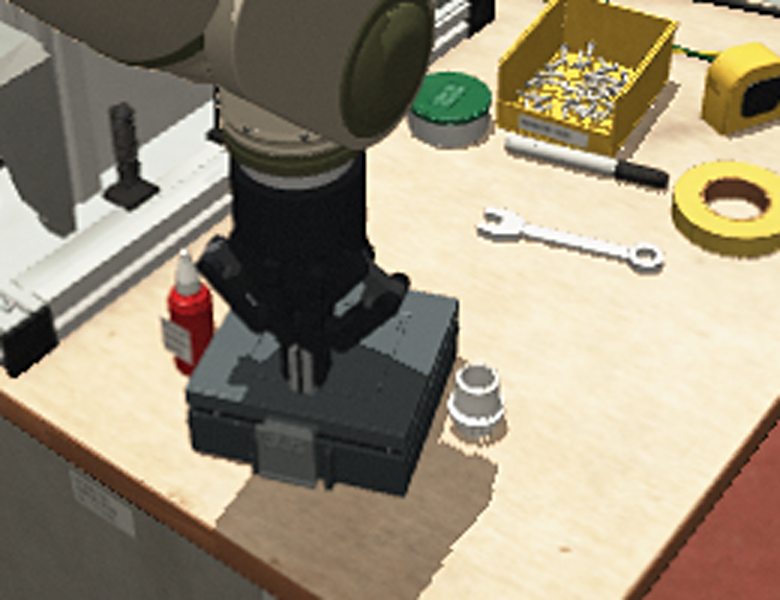

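Snapped past the peak of about 7 N. I'll press on to the hard stop.

```bash

for i in 1 2 3 4; do python3 -m pendant '[[0,0,0,0,0,-0.1,0],[0,0,0,0,0,-0.1,0]]'|egrep 'pos|ft';done
```

```text
tcp_pos: [0.4351, 0.1367, 0.034]
ft_force: [-1.2, -0.1, -0.1]
tcp_pos: [0.4351, 0.1367, 0.033]
ft_force: [0.0, 0.0, -1.5]
tcp_pos: [0.435, 0.1367, 0.032]
ft_force: [-0.8, 0.3, -0.2]
tcp_pos: [0.4351, 0.1367, 0.0317]
ft_force: [-3.8, -0.2, 9.6]
```

```bash
python3 -m pendant '[[0,0,0,0,0,-0.06,0],[0,0,0,0,0,-0.06,0]]'|egrep 'pos|ft'
python3 -m pendant '[[0,0,0,0,0,1,0],[0,0,0,0,0,3,0],[0,0,0,-3,-1,7,0],[0,0,0,-7,-2.5,12,0],[0,0,0,-9,-3.5,16,0],[0,0,0,-9,-3.5,16,0],[0,0,0,-9,-3.5,16,0]]'
python3 - <<'E'
from h import *
for n,b in(('scene',(200,320)),('side',(210,330))):
    c=cam(n);cv2.imwrite(f'pics/f{n}.png',cv2.resize(c['img'][215:350,190:340],None,fx=4,fy=4,interpolation=2))
c=cam('wrist');cv2.imwrite('pics/fw.png',c['img'])
E
```

```text
tcp_pos: [0.4351, 0.1367, 0.0315]
ft_force: [-6.0, -1.3, 16.2]
time_s: 21.45
tcp_pos: [0.3454, 0.1015, 0.1923]
tcp_rot: [-0.536, 3.091, -0.002]
ft_force: [0.4, -1.7, -0.2]
width: 0.0
```

View pics/fscene.png

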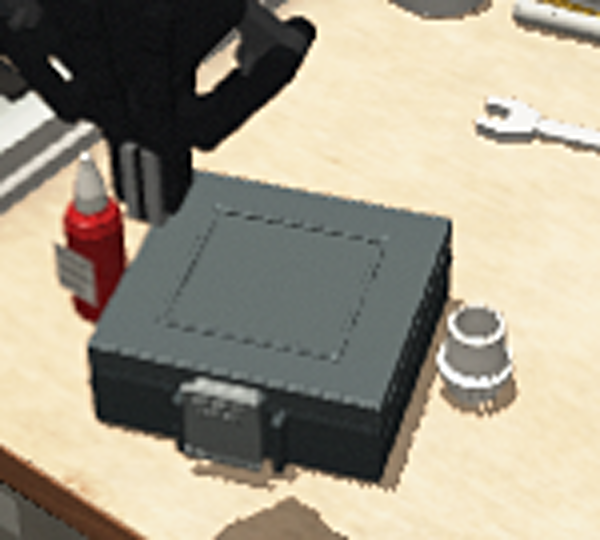

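View pics/fw.png

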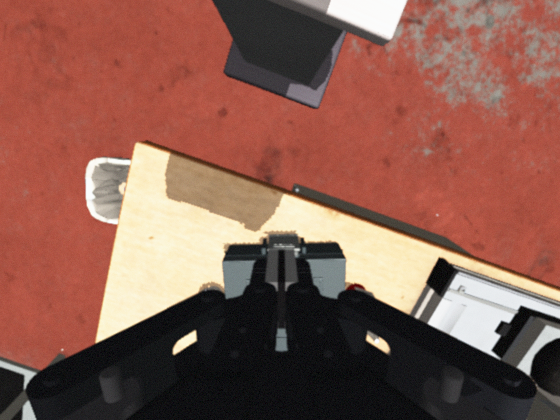

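```bash
python3 - <<'E'
from h import *
c=cam('scene'); a=cv2.imread('pics/scene0.png'); g=lambda i:cv2.cvtColor(i,cv2.COLOR_BGR2GRAY)
for n,(x0,y0,x1,y1) in dict(bottle=(200,262,222,300),cup=(297,288,322,320),spanner=(305,235,375,265),clip=(234,322,262,334)).items():
    t=g(a)[y0:y1,x0:x1]; r=cv2.matchTemplate(g(c['img'])[y0-8:y1+8,x0-8:x1+8],t,cv2.TM_CCOEFF_NORMED); _,v,_,l=cv2.minMaxLoc(r); print(n,round(v,3),(l[0]-8,l[1]-8))
s=monitor.get_state();print(s['time_s'],s['qd'].round(3))
from rig import sign_off
print(sign_off())
E
```

```text
bottle 0.889 (0, 0)
cup 0.951 (0, 0)
spanner 0.999 (0, 0)
clip 0.973 (0, 0)
21.65 [-0.     0.006  0.     0.001  0.002  0.   ]
the job is handed in; nothing more can be done
None
```

I folded the bit rail flat first, then swung the lid over and pressed it shut under the clip. I used only the shut fingertips and handed the job in at about 21.7 s of the 54 s allowed.

**Rail:** It reached its stop, with a sudden rise to about 10 N. From two camera views it looked flat to within about 0.05 rad.

**Lid:** It passed the clip at a peak of about 7 N down. The force then fell to near zero and hit a hard stop, where I pressed to about 16 N. The last picture shows the lid shut, with the clip over its front edge and the arm clear.

**Surroundings:** The bottle, cup, spanner and clip are at the same pixels in the last picture as in the first. The case did not visibly move.

**What disagreed:**
- The fingertips made contact about 17–19 mm higher than the reported TCP, so I used contact force and pictures rather than the nominal heights.
- The scene and wrist cameras differed by about 6 mm sideways.
- The first push on the rail showed almost no force, so I pressed it a second time. It only met its stop then, having apparently been flat already.

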